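# Blow off drawer pulls in a toggle-clamped nest before spraying

## Robot

A 6-joint arm with a two-finger parallel gripper is mounted at the origin on the work surface. World frame = base frame: x ahead of the robot, y to its left, z up, the work surface at z = 0. Lengths are in m, angles in rad, forces in N, time in s.
With the tool pointing down it reaches from about 0.375 to 0.9 m from the base axis. Payload 3.1 kg.
Tool frame: the origin (TCP) lies on the centre line of the jaws, within the pads' length; the fingertips stand 25 mm ahead of it and the grasp point (between the pads) lies 6 mm ahead of it; x points along the fingers, y is the direction in which the jaws open and shut, and the axes are right-handed (so a half turn about x gives the same grasp; the last joint's range is limited). The gripper opens to 87 mm and grips with 3 to 60 N. Pads are 19 mm wide; open, the fingers measure 117 mm over their backs; the gripper's body (75 mm by 190 mm) begins 51 mm behind the grasp point.
Start: joints at [0.934, 0.527, 1.433, -0, 1.181, -0.178], TCP at [0.276, 0.561, 0.248] pointing down, gripper open.
Joint ranges: [-3.08, 3.08], [-0.75, 2.2], [0.22, 2.44], [-1.43, 4.57], [0, 2.65], [-2.85, 2.85]. Speed limits (rad/s): [2.79, 2.79, 3.14, 3.14, 3.14, 3.14].

## Interface

Orientations are given as a unit quaternion [x, y, z, w].
In Python, from rig import robot gives the robot as it stands. The module is installed in compiled form; this text tells all that it offers.
- The arm moves only by the tool move_arm, never from a script. Its argument "commands" is a list of rows, each a list of 5 numbers: the gripper's target within -1 to 1 (shut at 1, half-way at 0, fully open at -1), then the shift along the tool's x, y, z in mm, then the turn about the tool's x in degrees. A call has 1 to 8 rows; each row is the pose to reach, as a shift and turn from the pose commanded when the call began, along the tool's axes at that moment; what a row does not reach only later rows make up. A row lasts 1/12 s, in which the tool goes at most 41.7 mm and 7.16 degrees, less where a joint would pass 70% of its speed; a pose out of reach is approached as far as the arm can. A call with a gripper value outside its range is refused whole. The fingers move at their own pace and stop on an object; "newtons" is the grip in N (left out, the last holds). Time passes only in rows, so rows that repeat a pose let the fingers close. It gives the time, the measured TCP pose, the force and the opening at its end, in the units of the state.
- robot.get_obs(): the state, without advancing time (a new reading comes with each control period).
- robot.camera(name): name is "scene" or "side" or "wrist"; returns a dict with "image" (420x560x3 uint8, red, green, blue), "fx", "fy", "cx", "cy" (pixels), "xyz" and "rotation" of the camera in the world; the wrist camera has in their place "tool_from_camera" (4x4, takes a point from camera to tool coordinates, whose origin is the TCP and whose axes are the tool frame's). Camera axes: x right, y down, z forward; pixel columns grow to the right and rows downward; lengths in m; the calibration is good to about 2 mm. The wrist camera is an equidistant fisheye: a pixel r from the principal point sees the ray r / f radians off the axis. A picture is of the moment at which its call begins: read the wrist's pose just before it. There is no depth.
- robot.hand_in(): hands the job in, once; it reports no verdict.
Trained networks look in a picture, given as the dict that the camera call returned (one of the last four; its "shot" number tells which), for a name from the list of things; names that differ only in an ending like _2 or _b are one class to them, and where a whole thing is asked for, a point or a joint stands for the part that bears it (a point fixed in the world has none). Each returns a list of dicts, best first, with "p" (0 to 1); they miss things now and then, are a little off and sometimes report something else, mostly with a low value. They report only what shows in the picture. A call takes as long as a camera call. They do not tell look-alikes from the thing itself.
- robot.regions_of(picture, name): "pixels" (420x560 bool, what is visible of it) and "bbox" ([left, top, right, bottom] in pixels, round what is visible of it).
The state is a dict: "time": time; "q": joint angles; "joint_velocities": joint speeds; "joint_torque": joint torques, N m; "position": TCP position; "tool_rot": TCP orientation; "ft_force": force on the tool from outside, world axes, zero at the start; "moment": the same for the moment, N m; "grip_width": finger opening in m.
Only numpy, scipy, OpenCV 4.12 (cv2) and the standard library are available. Lean on these libraries where they do the work, as an engineer would, in place of code of your own. Each camera call takes 0.05 s, during which the arm holds its last target.

## Task

Get the sanded wooden drawer pulls ready for spraying: lay every pull down in a nest slot of its own, centred under the presser bar, and swing the toggle clamp over centre until it locks on them; then open the air valve half way (45 degrees, never much beyond), leave it there for two seconds and shut it fully. After that swing the clamp fully back open and lay all the pulls flat on the floor of the aluminium tray. Never open the air unless the clamp is locked, and leave everything else on the bench alone.

Things in the scene. Friction and masses are not known exactly. Their poses are not given: they have to be found in the camera images.
- pull0_mid (a point): centre of a plain light-wood drawer pull, a bar of square section 28 x 28 mm and 70 mm long, about 45 g; its y axis runs along the length, and at the start its z is up. It may lie on any of its four long sides. Two or all three pulls are present. At the start they lie on the bench between nest and tray
- pull0: the same pull; origin at the centre of its underside (14 mm under the centre along its own z)
- pull1_mid (a point): centre of a plain light-wood drawer pull, a bar of square section 28 x 28 mm and 70 mm long, about 45 g; its y axis runs along the length, and at the start its z is up. It may lie on any of its four long sides. Two or all three pulls are present. At the start they lie on the bench between nest and tray
- pull1: the same pull; origin at the centre of its underside (14 mm under the centre along its own z)
- pull2_mid (a point): centre of a plain light-wood drawer pull, a bar of square section 28 x 28 mm and 70 mm long, about 45 g; its y axis runs along the length, and at the start its z is up. It may lie on any of its four long sides. Two or all three pulls are present. At the start they lie on the bench between nest and tray
- pull2: the same pull; origin at the centre of its underside (14 mm under the centre along its own z)
- nest (a point): centre of the nest floor, 12 mm above the bench, on a fixed plywood fixture (190 mm along x, y -70 to +180 mm from here). Three slots, about 35 mm wide and open at both ends, run along the nest's y between four wooden ribs 6 mm high and 100 mm long. A pull lies lengthwise in a slot, its middle level with this point in y, so that the presser bar crosses its middle
- slot0 (a point): centre of the floor of slot 0 (same axes as nest; slots are 56.5 mm apart along x; outer ribs are 20 mm wide, inner ones 22)
- slot1 (a point): centre of the floor of slot 1 (same axes as nest; slots are 56.5 mm apart along x; outer ribs are 20 mm wide, inner ones 22)
- slot2 (a point): centre of the floor of slot 2 (same axes as nest; slots are 56.5 mm apart along x; outer ribs are 20 mm wide, inner ones 22)
- clamp_pivot (a point): middle of the hand lever's hinge on the toggle clamp, 135 mm from nest along its +y, 75 mm above the bench; the hinge line is the fixture's x (axes as nest). With the clamp open its arm stands up from here, leaning 0.25 rad away from the nest, top 200 mm above the bench; locked, it lies level over the nest with a sprung rubber presser bar (145 mm along x, 22 wide) bearing on the pulls with about 12 N in all
- clamp_knob (a point): centre of the black ball, 26 mm across, on the clamp's hand lever (12 mm steel rod), 130 mm from the hinge line. Open: the lever points along the fixture's +y, 0.1 rad above level (ball 88 mm above the bench). Locked: it leans 0.23 rad past upright to the nest (ball 202 mm up). Fingers closing along the fixture's x can hold the ball; it pivots between them
- clamp_handle (a joint): angle of the clamp's hand lever, rad: 0 fully open (stop), 1.55 dead centre, 1.70 locked over centre (stop). The lever's elevation above the fixture's +y is this value + 0.1. A toggle makes it swing the clamp arm down over the nest. Partway the arm's weight carries it down; moving the lever takes under 6 N at the ball
- valve_axis (a point): on the vertical stem of the air valve (fixed grey block 70 x 70 x 50 mm with brass body), at the lever's height, 95 mm above the bench; axes of the valve: shut, the lever points along its -x
- valve_grip (a point): middle of the rubber sleeve of the valve lever, 70 mm from the stem; the sleeve is 14 mm wide, 14 mm high (88 to 102 mm above the bench), 65 mm long along the lever (35 to 100 mm from the stem)
- valve_lever (a joint): opening of the valve, rad: 0 shut (stop), 0.785 half open, 1.57 full open (stop). It grows anticlockwise seen from above: the lever goes from the valve's -x towards its -y. Stiff (0.2 N m), stays where it is left. Marks on the disc under it show 0, 45 and 90 degrees
- tray_floor (a point): centre of the floor (5 mm above the bench) of the fixed shallow aluminium tray, inside 230 mm along its x and 120 mm along its y; rim 14 mm above the bench, walls 5 mm thick
- tin: bystander, loose: sealed can, 76 mm across, 70 high (mm); origin under its middle
- sanding_block: bystander, loose: cork sanding block 65 x 110 x 30 (mm); origin under its middle
- tape: bystander, loose: roll of paper tape lying flat, 96 mm across, 24 high (mm); origin under its middle
- brush: bystander, loose: hand brush lying down (mm); origin under its middle
- glue: bystander, loose: white jar, 60 mm across, 55 high (mm); origin under its middle
- offcut: bystander, loose: flat wood offcut 50 x 130 x 18 (mm); origin under its middle
- square: bystander, loose: carpenter's square with a wood stock, about 140 x 90 (mm); origin under its middle
Not all that is in view belongs to the job. What is shaped like the pull1 but red is not meant. What is shaped like the part that bears valve_axis but orange is not meant.

How it is judged:
By the outcome, as a careful person would: the job done as asked, in the order asked, and still so for the second after the job is handed in, with the robot touching nothing.
Of pull0, pull1, pull2 only 2 to 3 are there at a start; the rules pass over those that are not, and their reading is None.
At some moment in a run one of pull0, pull1, pull2 may be knocked a few centimetres aside while the robot is not near it.
Once in a run the grip may slacken for a moment while it holds something.
It also fails if it takes over 210 s, if anything falls off the work surface, if the arm or the gripper's body presses on something with over 40 N, if the wrist force passes 120 N, or if a joint passes its speed limit or range.

## Working session

There is one attempt and no reset: what is moved stays moved. The work goes in short steps, Python scripts to look and compute and a tool call to move; the robot and the scene stay as the last step left them, time stands still between calls to the robot, and variables do not carry over. Pictures are saved under pics/ and viewed, and the job is handed in when it is done.

Besides the shell and the picture viewer there is one more tool, called after ">>>" as name(argument=value, ...), one argument or row to a line, values as JSON. move_arm: Moves the arm, as the interface text tells. Its arguments: {"type":"object","properties":{"commands":{"type":"array","items":{"type":"array","items":{"type":"number"}}},"newtons":{"type":"number"}},"required":["commands"]}

```bash
mkdir -p pics; ls
cat > h.py <<'E'
import numpy as np, cv2
from rig import robot
from scipy.spatial.transform import Rotation as R
def save(pic,name): cv2.imwrite('pics/'+name, cv2.cvtColor(pic['image'],cv2.COLOR_RGB2BGR))
def ray(c,u,v):
    d=np.array([(u-c['cx'])/c['fx'],(v-c['cy'])/c['fy'],1.0]); return np.array(c['rotation'])@d
def onplane(c,u,v,z):
    d=ray(c,u,v); o=np.array(c['xyz']); t=(z-o[2])/d[2]; return o+t*d
def proj(c,p):
    q=np.array(c['rotation']).T@(np.array(p)-np.array(c['xyz'])); return np.array([c['cx']+c['fx']*q[0]/q[2],c['cy']+c['fy']*q[1]/q[2]])
def wcam(o,c):
    T=np.eye(4);T[:3,:3]=R.from_quat(o['tool_rot']).as_matrix();T[:3,3]=o['position'];return T@np.array(c['tool_from_camera'])
def wproj(T,c,p):
    q=np.linalg.inv(T)@np.append(p,1);q=q[:3];rr=np.hypot(q[0],q[1]);th=np.arctan2(rr,q[2]);f=c['fx'];s=f*th/max(rr,1e-9)
    return np.array([c['cx']+q[0]*s,c['cy']+q[1]*s])
def wplane(T,c,u,v,z):
    x=(u-c['cx'])/c['fx'];y=(v-c['cy'])/c['fy'];th=np.hypot(x,y)
    d=np.array([x/max(th,1e-9)*np.sin(th),y/max(th,1e-9)*np.sin(th),np.cos(th)]);d=T[:3,:3]@d;o=T[:3,3];return o+(z-o[2])/d[2]*d
E
python3 - <<'E'
from h import *
o=robot.get_obs()
for k,v in o.items(): print(k,np.round(v,3))
for n in ['scene','side','wrist']:
    c=robot.camera(n); save(c,n+'0.png')
    print(n,{k:(np.round(v,3).tolist() if not isinstance(v,str) else v) for k,v in c.items() if k!='image'})
E
```

```text
pics
time 0.0
q [ 0.934  0.528  1.434  0.     1.181 -0.179]
joint_velocities [ 0.004 -0.001  0.001 -0.    -0.     0.   ]
joint_torque [ 1.0000e-03 -4.4004e+01 -1.7659e+01  6.3000e-02  5.8000e-02 -0.0000e+00]
position [0.276 0.56  0.247]
tool_rot [ 0.16   0.689 -0.161  0.688]
ft_force [-0.018  0.137 -0.721]
moment [ 0.001 -0.041  0.015]
grip_width 0.087
scene {'fx': 544.869, 'fy': 544.869, 'cx': 281.625, 'cy': 212.075, 'xyz': [0.997, -0.633, 1.388], 'rotation': [0.921, 0.292, -0.077, -0.245], 'shot': 1}
side {'fx': 514.727, 'fy': 514.727, 'cx': 282.819, 'cy': 208.439, 'xyz': [0.487, -1.142, 1.066], 'rotation': [0.908, -0.019, 0.018, -0.419], 'shot': 2}
wrist {'fx': 325.192, 'fy': 325.192, 'cx': 277.841, 'cy': 212.88, 'tool_from_camera': [[-0.0, -0.301, 0.954, -0.138], [1.0, -0.001, -0.0, 0.0], [0.001, 0.954, 0.301, -0.083], [0.0, 0.0, 0.0, 1.0]], 'shot': 3}
```

```bash
sed -i "s/np.array(c\['rotation'\])/R.from_quat(c['rotation']).as_matrix()/g" h.py; grep -n rotation h.py
```

```text
6:    d=np.array([(u-c['cx'])/c['fx'],(v-c['cy'])/c['fy'],1.0]); return R.from_quat(c['rotation']).as_matrix()@d
10:    q=R.from_quat(c['rotation']).as_matrix().T@(np.array(p)-np.array(c['xyz'])); return np.array([c['cx']+c['fx']*q[0]/q[2],c['cy']+c['fy']*q[1]/q[2]])
```

View pics/scene0.png

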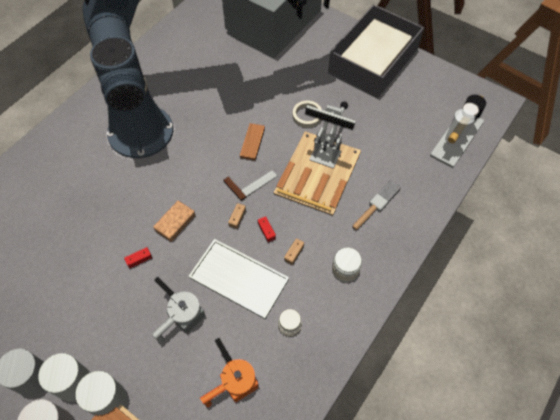

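View pics/side0.png

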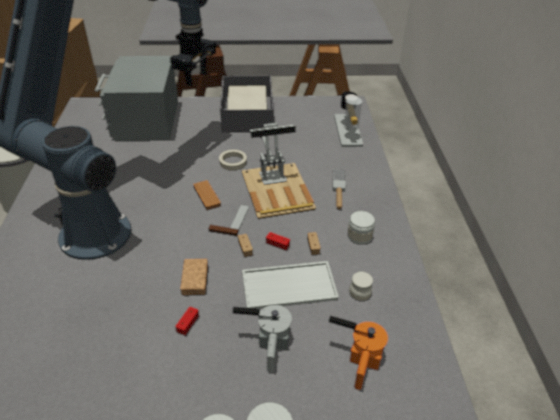

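View pics/wrist0.png

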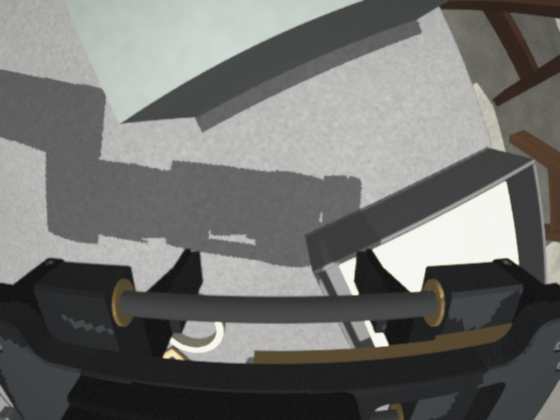

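Run:
```python
from h import *
for n in ['scene','side']:
    c=robot.camera(n)
    for name in ['pull0','nest','clamp_knob','clamp_handle','valve_lever','valve_grip','tray_floor','tin','glue','tape','square','brush','offcut','sanding_block']:
        try:
            for r in robot.regions_of(c,name)[:5]:
                m=r['pixels']; ys,xs=np.nonzero(m)
                print(n,name,round(r['p'],2),np.round(r['bbox']),np.round([xs.mean(),ys.mean()],1),m.sum(), np.round(onplane(c,xs.mean(),ys.mean(),0.02)[:2],3))
        except Exception as e: print(n,name,'ERR',e)
    im=c['image'][100:300,150:420] if n=='scene' else c['image'][110:310,140:410]
    cv2.imwrite(f'pics/{n}_crop.png',cv2.cvtColor(cv2.resize(im,None,fx=2.9,fy=2.9,interpolation=cv2.INTER_CUBIC),cv2.COLOR_RGB2BGR))
```

```text
scene pull0 0.77 [259. 217. 274. 239.] [266.1 228.8] 255 [ 0.543 -0.062]
scene pull0 0.59 [288. 239. 307. 265.] [293.6 251.9] 297 [ 0.648 -0.076]
scene pull0 0.58 [127. 248. 154. 266.] [138.  257.6] 312 [ 0.307 -0.338]
scene pull0 0.56 [229. 203. 247. 230.] [236.4 216.3] 264 [ 0.449 -0.078]
scene pull0 0.5 [354. 181. 402. 233.] [377.6 203.2] 688 [0.759 0.195]
scene nest 0.96 [275.  99. 360. 214.] [319.4 164.2] 5273 [0.545 0.212]
scene clamp_knob 0.6 [323. 101. 349. 152.] [331.8 129.9] 180 [0.504 0.345]
scene clamp_knob 0.46 [222. 172. 276. 200.] [247.8 185.6] 485 [0.413 0.025]
scene clamp_handle 0.62 [274. 103. 361. 215.] [319.7 164.6] 5229 [0.546 0.212]
scene clamp_handle 0.49 [320. 106. 350. 151.] [331.8 130.2] 159 [0.505 0.345]
scene clamp_handle 0.33 [331. 250. 361. 282.] [346.1 265.1] 803 [ 0.788 -0.026]
scene valve_lever 0.83 [154. 278. 186. 309.] [168.6 291.5] 287 [ 0.442 -0.365]
scene valve_lever 0.53 [215. 340. 244. 382.] [227.8 359. ] 297 [ 0.682 -0.416]
scene valve_grip 0.7 [154. 205. 192. 242.] [173.7 221.4] 900 [ 0.313 -0.195]
scene valve_grip 0.6 [213. 338. 242. 382.] [
[... 2642 characters left out ...]
41. 306.] [288.6 284.9] 3641 [ 0.566 -0.232]
side square 0.87 [209. 207. 247. 238.] [231.  223.4] 407 [0.406 0.018]
side brush 0.91 [336. 169. 346. 211.] [338.3 186.2] 352 [0.755 0.191]
side brush 0.69 [261. 138. 280. 168.] [271.8 158.4] 61 [0.541 0.356]
side offcut 0.74 [196. 180. 220. 212.] [206.7 195.6] 452 [0.325 0.154]
side offcut 0.66 [242. 127. 315. 216.] [275.6 179.8] 3645 [0.549 0.231]
side offcut 0.51 [231. 306. 292. 372.] [270.1 328.6] 1702 [ 0.512 -0.371]
side offcut 0.2 [273. 156. 275. 166.] [272.7 160. ] 65 [0.543 0.346]
side sanding_block 0.67 [180. 257. 206. 294.] [193.4 276.9] 918 [ 0.31  -0.195]
side sanding_block 0.24 [348. 209. 376. 244.] [360.3 227.3] 753 [ 0.795 -0.012]
```

View pics/scene_crop.png

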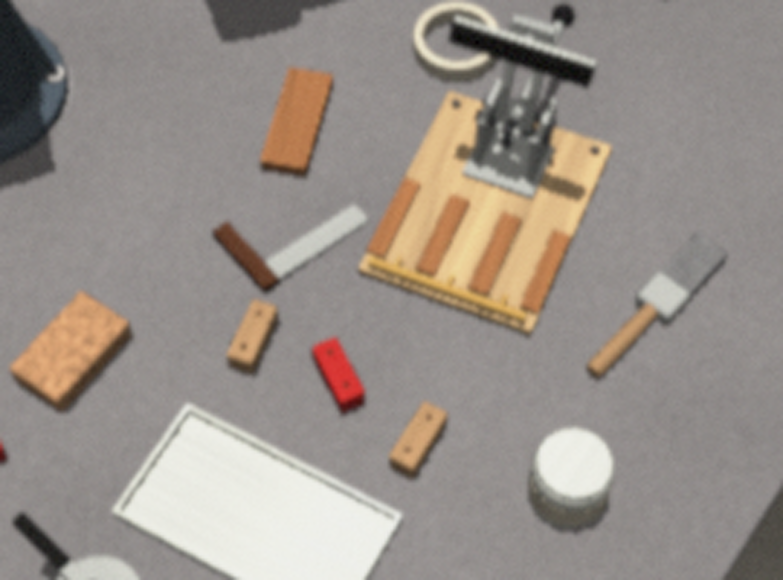

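View pics/side_crop.png

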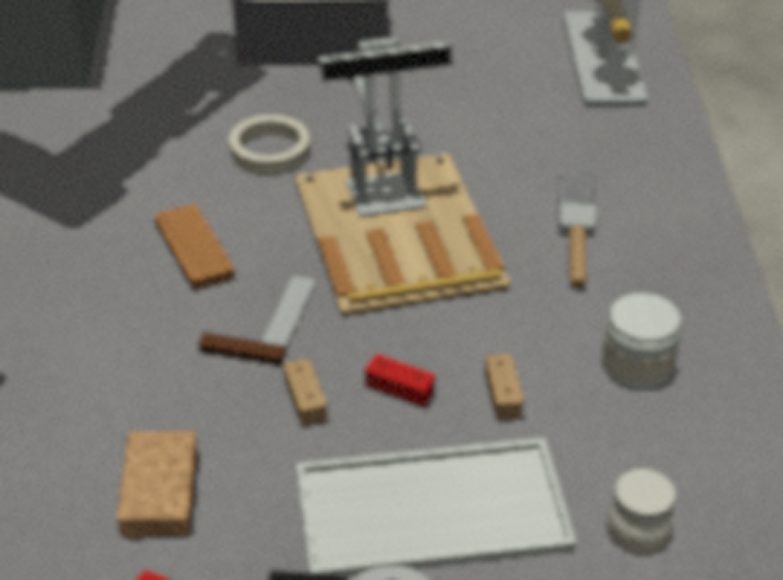

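Run:
```python
from h import *
a=robot.camera('scene')['image'][260:420,130:290]; b=robot.camera('side')['image'][290:390,215:400]
a=cv2.resize(a,(600,600),interpolation=cv2.INTER_CUBIC); b=cv2.resize(b,None,fx=4,fy=4,interpolation=cv2.INTER_CUBIC)
cv2.imwrite('pics/va.png',cv2.cvtColor(a,cv2.COLOR_RGB2BGR));cv2.imwrite('pics/vb.png',cv2.cvtColor(b,cv2.COLOR_RGB2BGR))
```

```text
(no output)
```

View pics/va.png

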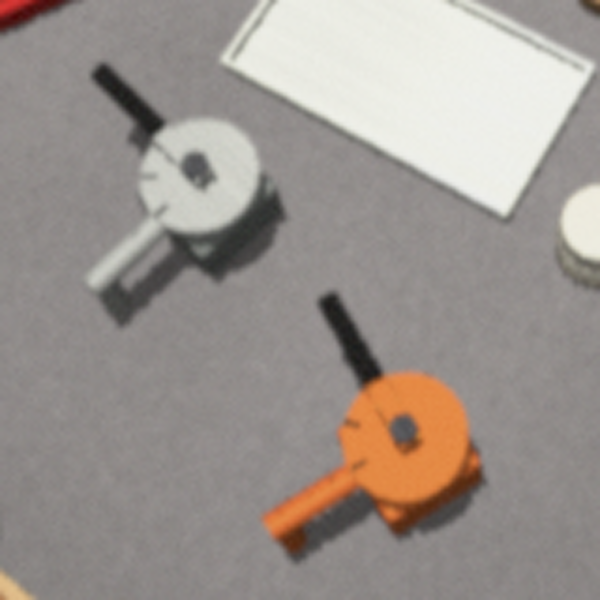

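View pics/vb.png

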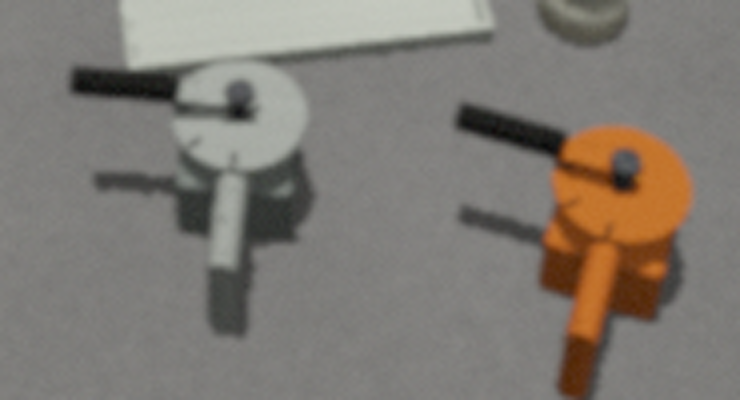

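Run:
```python
from h import *
a=robot.camera('scene');b=robot.camera('side')
S=lambda x,y:onplane(a,150+x/2.9,100+y/2.9,.012).round(4)[:2]
D=lambda x,y:onplane(b,140+x/2.9,110+y/2.9,.012).round(4)[:2]
print('front L,R rear R,L'); 
for p in [(360,268),(531,330),(611,147),(447,95)]: print(S(*p))
for p in [(345,310),(510,285),(449,154),(297,176)]: print(D(*p))
# triangulate sleeve ends, stem
def tri(p,q):
    d1=ray(a,*p);d2=ray(b,*q);d1/=np.linalg.norm(d1);d2/=np.linalg.norm(d2)
    o1=np.array(a['xyz']);o2=np.array(b['xyz'])
    A=np.stack([d1,-d2],1);t=np.linalg.lstsq(A,o2-o1,rcond=None)[0];p1=o1+t[0]*d1;p2=o2+t[1]*d2
    return ((p1+p2)/2).round(4),np.linalg.norm(p1-p2).round(4)
VA=lambda x,y:(130+x*160/600,260+y*160/600); VB=lambda x,y:(215+x/4,290+y/4)
print('sleeve end',tri(VA(99,70),VB(76,80)),'stem top',tri(VA(196,165),VB(239,92)))
for z in (.095,): print(onplane(a,*VA(99,70),z),onplane(b,*VB(76,80),z),onplane(a,*VA(205,178),z),onplane(b,*VB(240,110),z))
# tray corners rim z .014
print('tray')
for p in [(187,404),(401,516)]: print(onplane(a,150+p[0]/2.9,100+p[1]/2.9,.014).round(4))
for p in [(297,463),(546,440),(575,547),(308,570)]: print(onplane(b,140+p[0]/2.9,110+p[1]/2.9,.014).round(4))
# red mask obs
for z in (.028,):
  for p in [(252,335),(418,437)]: print('pull',onplane(a,150+p[0]/2.9,100+p[1]/2.9,z).round(4))
```

```text
front L,R rear R,L
[0.488  0.0546]
[0.6704 0.0941]
[0.619  0.3343]
[0.4361 0.2908]
[0.4907 0.0539]
[0.671  0.0896]
[0.621  0.3364]
[0.4372 0.2963]
sleeve end (array([ 0.4265, -0.3725,  0.099 ]), np.float64(0.0017)) stem top (array([ 0.5228, -0.3855,  0.0984]), np.float64(0.0011))
[ 0.42389134 -0.37124416  0.095     ] [ 0.42688456 -0.37005188  0.095     ] [ 0.53281889 -0.38864921  0.095     ] [ 0.52259299 -0.39539637  0.095     ]
tray
[ 0.4418 -0.1703  0.014 ]
[ 0.6792 -0.1466  0.014 ]
[ 0.4419 -0.167   0.014 ]
[ 0.6828 -0.145   0.014 ]
[ 0.6935 -0.2783  0.014 ]
[ 0.4529 -0.2957  0.014 ]
pull [ 0.4521 -0.0783  0.028 ]
pull [ 0.6493 -0.0756  0.028 ]
```

```bash
cat >> h.py <<'E'
def pose():
    o=robot.get_obs();M=R.from_quat(o['tool_rot']).as_matrix();return o,np.array(o['position']),M
def yaw(M): return np.arctan2(M[1,1],M[0,1])
def delta(g,psi=None,sym=True):
    """g: grasp point target (6mm ahead of TCP)"""
    o,p,M=pose(); g=np.array(g,float); d=M.T@(g+np.array([0,0,.006])-p)*1000
    t=0
    if psi is not None:
        t=yaw(M)-psi; per=np.pi if sym else 2*np.pi; t=(t+per/2)%per-per/2
    print('t=%.2f'%o['time'],'grasp',np.round(p+M[:,0]*.006,4),'yaw %.3f'%yaw(M),'q6 %.2f q1 %.2f'%(o['q'][5],o['q'][0]),'w %.4f'%o['grip_width'],'F',np.round(o['ft_force'],1)); print('  shift',np.round(d,1),'turn %.1f'%np.degrees(t))
E
python3 - <<'E'
from h import *
o,p,M=pose(); print(M.round(3),yaw(M))
delta([.55,-.02,.25],-np.pi/2,False)
E
```

```text
[[ 0.     0.442  0.897]
 [ 0.     0.897 -0.442]
 [-1.     0.    -0.   ]] 1.113056127749498
t=1.85 grasp [0.2762 0.5607 0.2415] yaw 1.113 q6 -0.18 q1 0.93 w 0.0870 F [-0.5  0.5 -0.3]
  shift [  -8.5 -399.9  502.2] turn 153.8
```

>>> move_arm(
  commands=[
    [-1,-50,0,0,0],
    [-1,-50,-40,50,7],
    [-1,-50,-400,500,64],
    [-1,-50,-400,500,64],
    [-1,-50,-400,500,64],
    [-1,-50,-400,500,64],
    [-1,-50,-400,500,64],
    [-1,-50,-400,500,64],
  ],
)

```text
time: 2.52
position: [0.4002, 0.2951, 0.2961]
tool_rot: [0.438, 0.555, -0.438, 0.555]
ft_force: [0.3, 1.3, -0.2]
grip_width: 0.087
```

Run:
```python
from h import *
delta([.55,-.07,.27],0.05)
```

```text
t=2.52 grasp [0.4002 0.2951 0.2901] yaw 0.235 q6 0.18 q1 0.41 w 0.0870 F [ 0.3  1.3 -0.2]
  shift [ 20.1  60.6 390. ] turn 10.6
```

>>> move_arm(
  commands=[
    [-1,20,60,390,10],
    [-1,20,60,390,10],
    [-1,20,60,390,10],
    [-1,20,60,390,10],
    [-1,20,60,390,10],
    [-1,20,60,390,10],
    [-1,20,60,390,10],
    [-1,20,60,390,10],
  ],
)

```text
time: 3.18
position: [0.5279, -0.0127, 0.2791]
tool_rot: [0.483, 0.516, -0.483, 0.516]
ft_force: [1.0, -0.4, 0.6]
grip_width: 0.0871
```

>>> move_arm(
  commands=[
    [-1,0,0,70,0],
    [-1,0,0,70,0],
    [-1,0,0,70,0],
    [-1,0,0,70,0],
  ],
)

```text
time: 3.52
position: [0.5322, -0.0821, 0.2788]
tool_rot: [0.484, 0.516, -0.484, 0.515]
ft_force: [-0.4, -0.4, 0.0]
grip_width: 0.087
```

Run:
```python
from h import *
delta([.55,-.07,.27],0.05)
o=robot.get_obs();c=robot.camera('wrist');save(c,'w1.png');T=wcam(o,c)
for r in robot.regions_of(c,'pull0')[:5]:
    m=r['pixels'].astype(np.uint8); cn,_=cv2.findContours(m,0,2); k=max(cn,key=cv2.contourArea)
    print(round(r['p'],2),np.round(r['bbox']),m.sum(),c['image'][r['pixels']].mean(0).round())
    b=cv2.boxPoints(cv2.minAreaRect(k)); print([wplane(T,c,*q,.028)[:2].round(4).tolist() for q in b], wplane(T,c,*b.mean(0),.028).round(4))
```

```text
t=3.52 grasp [ 0.5322 -0.0821  0.2728] yaw 0.063 q6 -0.42 q1 -0.36 w 0.0870 F [-0.4 -0.4  0. ]
  shift [  2.8  18.5 -11. ] turn 0.7
0.9 [262. 140. 313. 187.] 1411 [148.  57.  54.]
[[0.5036, -0.0537], [0.5186, -0.0269], [0.5801, -0.0609], [0.5655, -0.0888]] [ 0.5416 -0.0575  0.028 ]
0.87 [190. 140. 230. 199.] 1441 [105.  89.  69.]
[[0.4236, -0.041], [0.4552, -0.0323], [0.4743, -0.1007], [0.442, -0.1108]] [ 0.449  -0.0708  0.028 ]
0.85 [354. 149. 381. 206.] 1450 [116.  98.  76.]
[[0.6221, -0.0354], [0.6567, -0.032], [0.6668, -0.1049], [0.6305, -0.1073]] [ 0.6434 -0.0693  0.028 ]
```

View pics/w1.png

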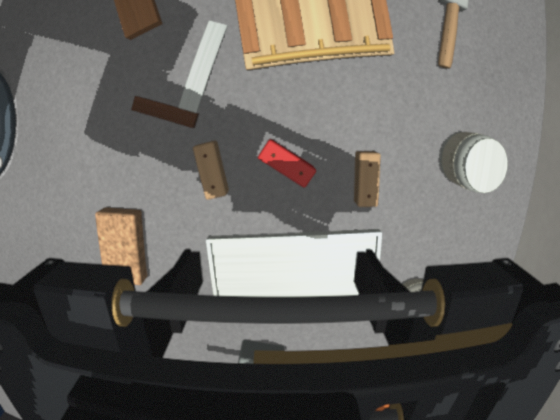

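```bash
cat >> h.py <<'E'
from scipy.optimize import minimize
def pf(c,T=None): return (lambda p:wproj(T,c,p)) if T is not None else (lambda p:proj(c,p))
def fitbox(views,x0,size=(.028,.07,.028),z0=0.0):
    """views: list of (projfun,mask). returns x,y,yaw(of box x axis)"""
    S=4
    corners=np.array([[a,b,h] for a in(-.5,.5) for b in(-.5,.5) for h in(0,1)])*np.array(size)
    vs=[]
    for f,m in views:
        ys,xs=np.nonzero(m); l,t,r,b=xs.min()-12,ys.min()-12,xs.max()+12,ys.max()+12
        l=max(l,0);t=max(t,0);sub=m[t:b,l:r].astype(np.float32)
        sub=cv2.resize(sub,None,fx=S,fy=S,interpolation=cv2.INTER_LINEAR); vs.append((f,sub,l,t))
    def cost(q):
        x,y,a=q[0],q[1],q[2];Rz=np.array([[np.cos(a),-np.sin(a),0],[np.sin(a),np.cos(a),0],[0,0,1]])
        P=corners@Rz.T+[x,y,z0]; tot=0
        for f,sub,l,t in vs:
            uv=np.array([(f(p)-[l,t]+.5)*S-.5 for p in P]); h=cv2.convexHull(uv.astype(np.float32))
            im=np.zeros(sub.shape,np.float32); cv2.fillConvexPoly(im,np.round(h*16).astype(np.int32),1.0,shift=4)
            i=np.minimum(im,sub).sum();u=np.maximum(im,sub).sum(); tot+=1-i/u
        return tot/len(vs)
    best=None
    for da in (-.25,0,.25):
        x=np.array(x0)+[0,0,da]; sim=np.array([x,x+[.012,0,0],x+[0,.012,0],x+[0,0,.2]])
        r=minimize(cost,x,method='Nelder-Mead',options=dict(initial_simplex=sim,xatol=1e-4,fatol=1e-5,maxiter=300))
        if best is None or r.fun<best.fun: best=r
    return best.x,1-best.fun
def pulls(cams=('scene','side','wrist'),name='pull0',pr=True):
    out=[]
    for n in cams:
        o=robot.get_obs();c=robot.camera(n);T=wcam(o,c) if n=='wrist' else None
        for r in robot.regions_of(c,name):
            m=r['pixels']; col=c['image'][m].mean(0)
            red=col[0]>1.7*col[1]
            ys,xs=np.nonzero(m); q=(wplane(T,c,xs.mean(),ys.mean(),.02) if T is not None else onplane(c,xs.mean(),ys.mean(),.02))
            if pr: print(n,round(r['p'],2),r['bbox'],'RED' if red else '',q[:2].round(3),m.sum())
            out.append(dict(cam=n,p=r['p'],red=red,q=q[:2],f=pf(c,T),m=m))
    return out
E
python3 - <<'E'
from h import *
ps=pulls()
for g in [(.45,-.075),(.647,-.073)]:
    vs=[p for p in ps if not p['red'] and np.hypot(*(p['q']-g))<.03]
    for sub in [vs]+[[v] for v in vs]:
        x,s=fitbox([(v['f'],v['m']) for v in sub],[*g,.2]); print([v['cam'] for v in sub],x.round(4),round(s,3))
E
```

```text
scene 0.92 [124.0, 247.2, 152.0, 267.6] RED [ 0.306 -0.34 ] 329
scene 0.78 [258.4, 218.5, 274.8, 241.0] RED [ 0.544 -0.063] 248
scene 0.68 [285.5, 242.1, 306.9, 263.6]  [ 0.648 -0.076] 267
scene 0.58 [227.2, 204.5, 250.1, 228.6]  [ 0.45  -0.078] 299
side 0.96 [172.9, 309.2, 200.8, 336.0] RED [ 0.305 -0.34 ] 383
side 0.79 [263.9, 236.8, 288.2, 248.4] RED [ 0.542 -0.062] 269
side 0.56 [310.2, 229.4, 319.6, 256.6]  [ 0.645 -0.074] 214
side 0.54 [230.9, 304.6, 292.1, 375.0]  [ 0.512 -0.371] 1671
side 0.53 [238.7, 236.1, 257.1, 257.2]  [ 0.449 -0.08 ] 269
wrist 0.94 [191.7, 142.5, 229.8, 199.7]  [ 0.447 -0.072] 1430
wrist 0.89 [354.6, 151.8, 378.5, 207.4]  [ 0.645 -0.07 ] 1326
wrist 0.72 [261.6, 143.9, 315.5, 190.0] RED [ 0.541 -0.059] 1359
wrist 0.34 [236.3, 0.2, 395.2, 73.4]  [0.561 0.11 ] 9609
['scene', 'side', 'wrist'] [ 0.4469 -0.0727  0.2597] 0.9
['scene'] [ 0.4473 -0.0748  0.2708] 0.91
['side'] [ 0.448  -0.072   0.2476] 0.903
['wrist'] [ 0.4463 -0.0724  0.2674] 0.934
['scene', 'side', 'wrist'] [ 0.6463 -0.0708  0.0953] 0.826
['scene'] [ 0.6465 -0.0734  0.1485] 0.828
['side'] [ 0.645  -0.0679  0.0106] 0.814
['wrist'] [ 0.6463 -0.0708  0.101 ] 0.885
```

Run:
```python
from h import *
delta([.4468,-.0735,.029],0.262)
```

```text
t=3.92 grasp [ 0.532  -0.0794  0.2731] yaw 0.068 q6 -0.42 q1 -0.36 w 0.0866 F [ 0.2 -0.2 -0.6]
  shift [244.1 -84.7 -11.7] turn -11.1
```

>>> move_arm(
  commands=[
    [-0.1,0,-40,-6,-6],
    [-0.1,10,-80,-12,-11],
    [-0.1,50,-85,-12,-11],
    [-0.1,90,-85,-12,-11],
    [-0.1,130,-85,-12,-11],
    [-0.1,170,-85,-12,-11],
    [-0.1,190,-85,-12,-11],
    [-0.1,190,-85,-12,-11],
  ],
)

```text
time: 4.58
position: [0.4442, -0.0728, 0.0855]
tool_rot: [0.431, 0.563, -0.432, 0.557]
ft_force: [-0.4, 0.3, 0.5]
grip_width: 0.0494
```

Run:
```python
from h import *
ps=pulls(('wrist',))
v=[p for p in ps if not p['red'] and np.hypot(*(p['q']-np.array([.447,-.073])))<.03]
x=[.4468,-.0735,.262]
if v: x,s=fitbox([(v[0]['f'],v[0]['m'])],x); print(x.round(4),s)
delta([x[0],x[1],.029],x[2])
save(robot.camera('wrist'),'w2.png')
```

```text
wrist 0.85 [473.6, 241.2, 529.5, 317.0]  [ 0.632 -0.045] 645
wrist 0.78 [370.3, 203.7, 445.2, 267.1] RED [ 0.529 -0.05 ] 2702
wrist 0.68 [257.8, 183.8, 305.1, 287.6]  [ 0.445 -0.07 ] 4484
[ 0.4463 -0.0727  0.2651] 0.9570901989936829
t=4.68 grasp [ 0.4465 -0.0738  0.0828] yaw 0.259 q6 -0.67 q1 -0.41 w 0.0485 F [ 0.5 -1.1 -0.2]
  shift [53.8  0.1 -1. ] turn -0.4
```

View pics/w2.png

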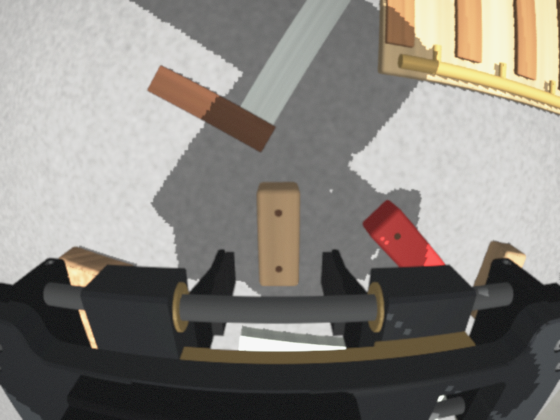

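>>> move_arm(
  commands=[
    [-0.1,35,0,0,0],
    [-0.1,54,0,0,0],
    [-0.1,54,0,0,0],
    [1,54,0,0,0],
    [1,54,0,0,0],
    [1,54,0,0,0],
    [1,54,0,0,0],
    [1,54,0,0,0],
  ],
  newtons=20,
)

```text
time: 5.4
position: [0.4473, -0.0744, 0.0364]
tool_rot: [0.432, 0.559, -0.431, 0.561]
ft_force: [-0.5, 0.4, 7.7]
grip_width: 0.028
```

>>> move_arm(
  commands=[
    [1,0,0,0,0],
    [1,-20,0,0,0],
    [1,-60,0,0,0],
    [1,-80,0,0,0],
    [1,-80,0,0,0],
  ],
)

```text
time: 5.82
position: [0.4487, -0.0749, 0.1189]
tool_rot: [0.432, 0.557, -0.431, 0.563]
ft_force: [-0.7, -0.8, -0.6]
grip_width: 0.0278
```

Run:
```python
from h import *
delta([.5104,.130,.12],.207)
# nest fit from scene, side masks? plywood corners from wrist
o=robot.get_obs();c=robot.camera('wrist');save(c,'w3.png')
```

```text
t=5.82 grasp [ 0.4488 -0.0749  0.1129] yaw 0.259 q6 -0.67 q1 -0.41 w 0.0278 F [-0.7 -0.8 -0.6]
  shift [  -7.4  112.1 -182.3] turn 3.0
```

View pics/w3.png

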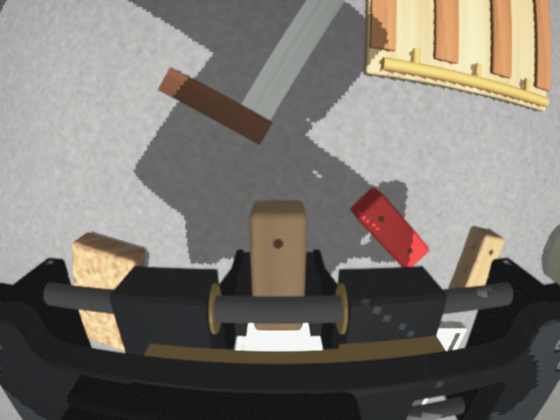

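Run:
```python
from h import *
delta([.5657,.1415,.27],.207)
```

```text
t=5.87 grasp [ 0.448  -0.0747  0.1113] yaw 0.258 q6 -0.67 q1 -0.41 w 0.0281 F [-0.3  0.1 -0.9]
  shift [-158.6  169.9 -178.3] turn 2.9
```

>>> move_arm(
  commands=[
    [1,-40,0,0,0],
    [1,-75,15,-15,2],
    [1,-100,42,-43,3],
    [1,-125,68,-70,3],
    [1,-140,95,-98,3],
    [1,-150,122,-126,3],
    [1,-158,150,-154,3],
    [1,-158,170,-178,3],
  ],
)

```text
time: 6.53
position: [0.5671, 0.1436, 0.2737]
tool_rot: [0.447, 0.548, -0.445, 0.549]
ft_force: [0.8, -2.0, -0.2]
grip_width: 0.0278
```

>>> move_arm(
  commands=[
    [1,0,0,0,0],
    [1,0,0,0,0],
  ],
)

```text
time: 6.7
position: [0.565, 0.143, 0.2712]
tool_rot: [0.444, 0.55, -0.446, 0.549]
ft_force: [-0.9, 1.0, -1.2]
grip_width: 0.0276
```

Run:
```python
from h import *
delta([.5104,.130,.12],.207)
o=robot.get_obs();c=robot.camera('wrist');save(c,'w4.png');T=wcam(o,c);np.savez('w4.npz',T=T,**{k:c[k] for k in('fx','cx','cy','fy')},image=c['image'])
im=c['image'].copy()
n=np.array([.5657,.1415]);a=.207;ex=np.array([np.cos(a),np.sin(a)]);ey=np.array([-ex[1],ex[0]])
for x,y,z in [(sx*.095,y,.012) for sx in(-1,1) for y in(-.07,.18)]+[(x,y,.018) for x in(-.0945,-.0745,-.039,-.017,.017,.039,.0745,.0945) for y in(-.05,.05)]:
    u=wproj(T,c,np.append(n+ex*x+ey*y,z)); cv2.circle(im,tuple(int(k) for k in np.round(u)),2,(0,0,255),-1)
cv2.imwrite('pics/w4o.png',cv2.cvtColor(im,cv2.COLOR_RGB2BGR))
```

```text
t=6.70 grasp [0.5649 0.143  0.2652] yaw 0.210 q6 -0.15 q1 0.06 w 0.0276 F [-0.9  1.  -1.2]
  shift [145.3 -55.7   1.4] turn 0.1
```

View pics/w4o.png

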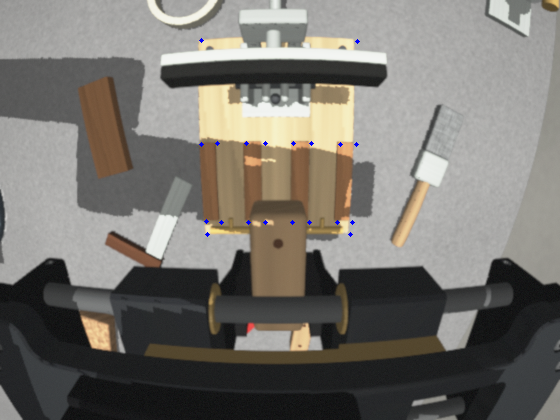

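Run:
```python
from h import *
im=cv2.imread('pics/w4o.png')[20:250,180:380]; cv2.imwrite('pics/w4z.png',cv2.resize(im,(690,794)[::1] if False else (520,598),interpolation=cv2.INTER_NEAREST))
im=cv2.imread('pics/w4.png')[130:240,190:370]; cv2.imwrite('pics/w4y.png',cv2.resize(im,(792,484),interpolation=cv2.INTER_CUBIC))
```

```text
(no output)
```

View pics/w4y.png

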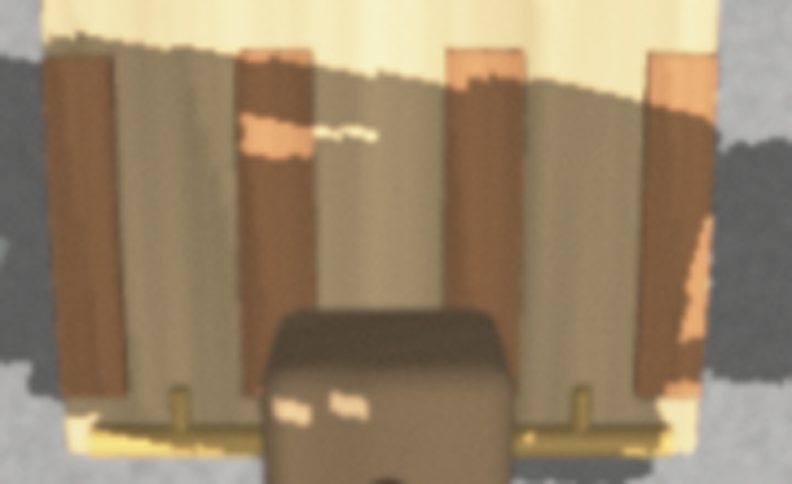

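Run:
```python
from h import *
from scipy.optimize import least_squares
d=np.load('w4.npz');T=d['T'];c={k:float(d[k]) for k in('fx','fy','cx','cy')}
X=[-.095,-.0745,-.039,-.017,.017,.039,.0745,.095]
X=[-.0567-.0175-.02,-.0565-.0175,-.0565+.0175,-.0175,.0175,.0565-.0175,.0565+.0175,.0565+.0375]
U=[(45,56),(113,55),(235,52),(313,50),(446,50),(525,50),(648,52),(718,52)]
obs=[(x,.05,u) for x,u in zip(X,U)]+[(X[0],-.05,(60,396)),(X[1],-.05,(128,396)),(X[6],-.05,(637,396)),(X[7],-.05,(705,396))]
def res(q):
    ex=np.array([np.cos(q[2]),np.sin(q[2])]);ey=np.array([-ex[1],ex[0]])
    return np.concatenate([wproj(T,c,np.append(q[:2]+ex*x+ey*y,.018))-np.array([u[0]/4.4+190-.4,u[1]/4.4+130-.4]) for x,y,u in obs])
r=least_squares(res,[.5657,.1415,.207]);print(r.x.round(4),r.fun.reshape(-1,2).round(1).tolist())
q=r.x;ex=np.array([np.cos(q[2]),np.sin(q[2])])
print('slot0',q[:2]-ex*.0565,'slot2',q[:2]+ex*.0565)
```

```text
[0.5622 0.1431 0.2125] [[-0.9, 0.0], [-0.3, -0.3], [0.5, -0.3], [0.7, -0.2], [-0.3, -0.3], [-0.4, -0.2], [0.4, -0.2], [0.5, 0.3], [0.3, 0.5], [0.1, 0.5], [-0.2, 0.2], [-0.4, 0.1]]
slot0 [0.5069678  0.13121586] slot2 [0.61742572 0.15504961]
```

Run:
```python
from h import *
delta([.507,.1312,.065],.2125)
```

```text
t=6.75 grasp [0.5642 0.1417 0.265 ] yaw 0.208 q6 -0.15 q1 0.05 w 0.0278 F [-0.4  0.3  0.1]
  shift [200.3 -57.4  -1.5] turn -0.3
```

>>> move_arm(
  commands=[
    [1,20,-30,0,0],
    [1,55,-57,-1,0],
    [1,95,-57,-1,0],
    [1,135,-57,-1,0],
    [1,170,-57,-1,0],
    [1,195,-57,-1,0],
    [1,200,-57,-1,0],
    [1,200,-57,-1,0],
  ],
)

```text
time: 7.42
position: [0.5072, 0.1294, 0.071]
tool_rot: [0.445, 0.55, -0.448, 0.547]
ft_force: [0.4, -1.3, -0.5]
grip_width: 0.0279
```

Run:
```python
from h import *
delta([.507,.1312,.0415],.2125)
o=robot.get_obs();c=robot.camera('wrist');T=wcam(o,c);im=c['image'].copy()
save(c,'w5.png')
n=np.array([.5622,.1431]);a=.2125;ex=np.array([np.cos(a),np.sin(a)]);ey=np.array([-ex[1],ex[0]])
for x,y,z in [(x,y,.018) for x in(-.094,-.074,-.039,-.0175,.0175,.039) for y in(-.05,.05)]:
    u=wproj(T,c,np.append(n+ex*x+ey*y,z)); cv2.circle(im,tuple(int(k) for k in np.round(u)),2,(0,0,255),-1)
cv2.imwrite('pics/w5o.png',cv2.cvtColor(im,cv2.COLOR_RGB2BGR))
```

```text
t=7.42 grasp [0.5071 0.1294 0.065 ] yaw 0.204 q6 -0.17 q1 0.04 w 0.0279 F [ 0.4 -1.3 -0.5]
  shift [23.5  0.4 -1.8] turn -0.5
```

View pics/w5o.png

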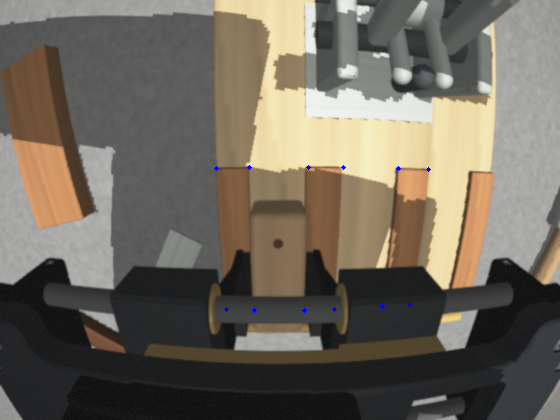

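Run:
```python
from h import *
o,p,M=pose();c=robot.camera('wrist');T=wcam(o,c)
for r in robot.regions_of(c,'pull0')[:3]:
    m=r['pixels'];print(r['p'],r['bbox'],m.sum())
    im=c['image']; 
# project expected ends for offset s along -toolz
for s in (-.004,-.002,0,.002,.004):
    g=p-[0,0,.006]; ctr=g-M[:,2]*s
    for h in (.0,-.028): 
        e=ctr-M[:,2]*.035+[0,0,h-.001+0.0]; print(s,h,wproj(T,c,e+M[:,1]*.014).round(1),wproj(T,c,e-M[:,1]*.014).round(1))
    e=ctr+M[:,2]*.035+[0,0,-.001]; print('   near',wproj(T,c,e).round(1))
im=c['image'][190:340,220:340];cv2.imwrite('pics/w5z.png',cv2.cvtColor(cv2.resize(im,(480,600),interpolation=cv2.INTER_CUBIC),cv2.COLOR_RGB2BGR))
```

```text
0.73 [248.0, 201.7, 308.5, 329.5] 5604
-0.004 0.0 [307.5 226.2] [248.4 226.3]
-0.004 -0.028 [303.2 209.1] [252.8 209.2]
   near [278.1 341.8]
-0.002 0.0 [307.6 222.3] [248.3 222.3]
-0.002 -0.028 [303.3 205.7] [252.8 205.7]
   near [278.1 339.2]
0 0.0 [307.8 218.2] [248.2 218.3]
0 -0.028 [303.4 202.2] [252.7 202.3]
   near [278.  336.5]
0.002 0.0 [307.9 214.2] [248.  214.2]
0.002 -0.028 [303.5 198.7] [252.6 198.8]
   near [278.  333.8]
0.004 0.0 [308.  210.1] [247.9 210.1]
0.004 -0.028 [303.5 195.2] [252.5 195.2]
   near [278. 331.]
```

View pics/w5z.png

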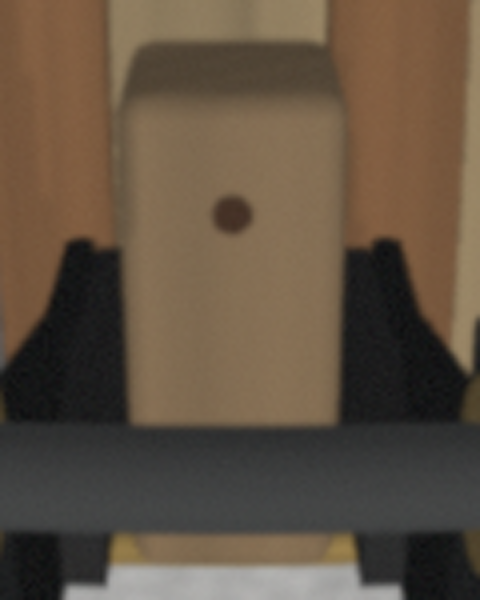

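>>> move_arm(
  commands=[
    [1,12,0.5,0,0],
    [1,20,0.5,0,-0.5],
    [1,23,0.5,0,-0.5],
    [1,23,0.5,0,-0.5],
    [1,23,0.5,0,-0.5],
  ],
)

```text
time: 7.98
position: [0.5104, 0.1306, 0.0523]
tool_rot: [0.444, 0.55, -0.443, 0.552]
ft_force: [-2.5, 0.1, 9.4]
grip_width: 0.0282
```

>>> move_arm(
  commands=[
    [0,0,0,0,0],
    [0,0,0,0,0],
    [0,0,0,0,0],
    [0,-10,0,0,0],
    [0,-40,0,0,0],
    [0,-80,0,0,0],
    [0,-80,0,0,0],
  ],
)

```text
time: 8.57
position: [0.514, 0.1312, 0.1361]
tool_rot: [0.446, 0.548, -0.441, 0.554]
ft_force: [0.6, -0.4, 0.8]
grip_width: 0.0432
```

Run:
```python
from h import *
delta([.6463,-.071,.029],.10)
o=robot.get_obs();c=robot.camera('wrist');T=wcam(o,c)
save(c,'w6.png')
for r in robot.regions_of(c,'pull0')[:3]:
    m=r['pixels'];print(r['p'],r['bbox'],m.sum())
    if 215<np.nonzero(m)[1].mean()<330:
        print(fitbox([(pf(c,T),m)],[.507,.131,.21],z0=.012))
```

```text
t=8.57 grasp [0.5141 0.1312 0.1301] yaw 0.215 q6 -0.18 q1 0.04 w 0.0432 F [ 0.6 -0.4  0.8]
  shift [102.6  84.9 225.6] turn 6.6
0.62 [246.2, 174.7, 292.7, 263.8] 3565
(array([0.50831876, 0.13061578, 0.18702424]), np.float64(0.8956077694892883))
```

View pics/w6.png

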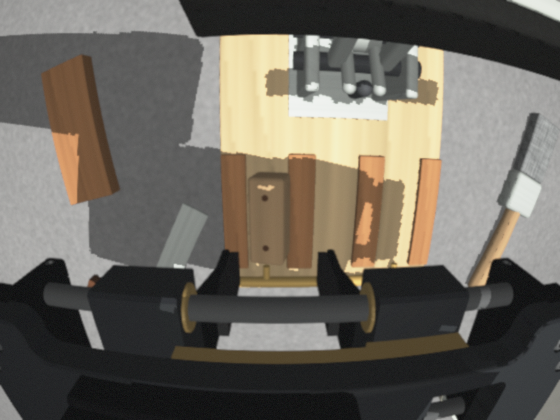

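Run:
```python
from h import *
for i in range(4):
    o,p,M=pose();print(p.round(4),yaw(M).round(4)); c=robot.camera('wrist')
im=c['image'][150:280,215:315];cv2.imwrite('pics/w6z.png',cv2.cvtColor(cv2.resize(im,(460,598),interpolation=cv2.INTER_CUBIC),cv2.COLOR_RGB2BGR))
```

```text
[0.5112 0.131  0.1322] 0.2149
[0.51   0.1309 0.1308] 0.2149
[0.5093 0.1308 0.1298] 0.2147
[0.5089 0.1308 0.1292] 0.2147
```

View pics/w6z.png

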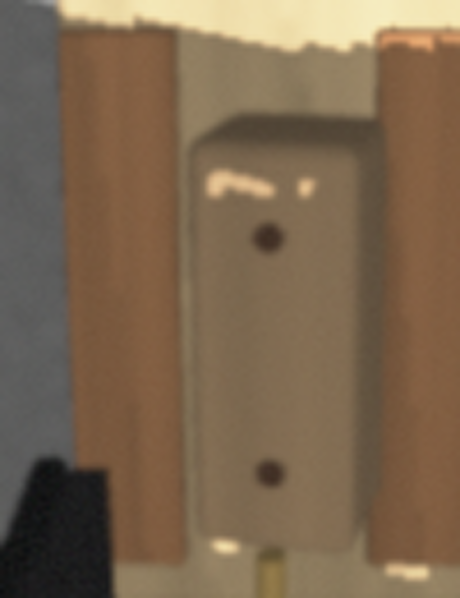

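```bash
cat >> h.py <<'E'
N=np.array([.5622,.1431]);NA=.2125;EX=np.array([np.cos(NA),np.sin(NA)]);EY=np.array([-EX[1],EX[0]])
def nst(x,y,z): return np.append(N+EX*x+EY*y,z)
def drawbox(im,f,ctr,a,z0,size=(.028,.07,.028),S=1,off=(0,0),col=(0,0,255)):
    ex=np.array([np.cos(a),np.sin(a)]);ey=np.array([-ex[1],ex[0]])
    for h in (0,size[2]):
        P=[f(np.append(np.array(ctr)+ex*sx*size[0]/2+ey*sy*size[1]/2,z0+h)) for sx,sy in((-1,-1),(1,-1),(1,1),(-1,1))]
        P=np.round((np.array(P)-off+.5)*S).astype(np.int32); cv2.polylines(im,[P.reshape(-1,1,2)],True,col,1)
def crop(c,l,t,r,b,S): return cv2.resize(c['image'][t:b,l:r],None,fx=S,fy=S,interpolation=cv2.INTER_CUBIC)
E
python3 - <<'E'
from h import *
o,p,M=pose();c=robot.camera('wrist');T=wcam(o,c)
im=crop(c,215,150,345,280,4.6);f=pf(c,T)
drawbox(im,f,nst(-.0565,0,0)[:2],NA,.012,S=4.6,off=(215,150))
drawbox(im,f,nst(-.084,0,0)[:2],NA,.012,size=(.02,.1,.006),S=4.6,off=(215,150),col=(0,255,0))
drawbox(im,f,nst(-.02825,0,0)[:2],NA,.012,size=(.022,.1,.006),S=4.6,off=(215,150),col=(0,255,0))
cv2.imwrite('pics/w7.png',cv2.cvtColor(im,cv2.COLOR_RGB2BGR))
E
```

```text
(no output)
```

View pics/w7.png

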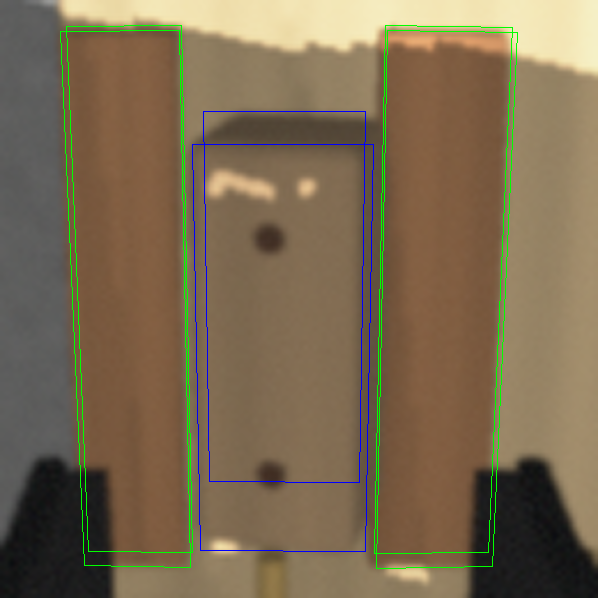

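Run:
```python
from h import *
delta([*nst(-.0585,-.001,0)[:2],.046],NA)
delta([*nst(-.0565,-.001,0)[:2],.046],NA)
```

```text
t=8.92 grasp [0.5089 0.1307 0.1228] yaw 0.215 q6 -0.18 q1 0.04 w 0.0436 F [-0.7 -0.5  0.4]
  shift [76.8 -3.6  0.2] turn 0.1
t=8.92 grasp [0.5089 0.1307 0.1228] yaw 0.215 q6 -0.18 q1 0.04 w 0.0436 F [-0.7 -0.5  0.4]
  shift [76.8 -1.6  0.2] turn 0.1
```

>>> move_arm(
  commands=[
    [0,35,-3,0,0],
    [0,65,-3,0,0],
    [0,77,-3,0,0],
    [0,77,-3,0,0],
    [1,77,-3,0,0],
    [1,77,-3,0,0],
    [1,77,-3,0,0],
    [1,77,-3,0,0],
  ],
)

```text
time: 9.58
position: [0.5077, 0.1302, 0.054]
tool_rot: [0.444, 0.55, -0.443, 0.551]
ft_force: [0.3, 0.2, -1.0]
grip_width: 0.03
```

>>> move_arm(
  commands=[
    [1,0,0,0,0],
    [1,-18,0,0,0],
    [1,-18,0,0,0],
    [1,-18,0,0,0],
    [1,-18,0,0,0],
  ],
)

```text
time: 10.0
position: [0.5071, 0.1302, 0.0711]
tool_rot: [0.444, 0.55, -0.443, 0.551]
ft_force: [-0.3, -1.0, -1.1]
grip_width: 0.0297
```

Run:
```python
from h import *
delta([*nst(-.0565,-.001,0)[:2],.046],NA)
o,p,M=pose();c=robot.camera('wrist');T=wcam(o,c)
im=crop(c,195,120,375,340,2.7);f=pf(c,T)
drawbox(im,f,nst(-.084,0,0)[:2],NA,.012,size=(.02,.1,.006),S=2.7,off=(195,120),col=(0,255,0))
drawbox(im,f,nst(-.02825,0,0)[:2],NA,.012,size=(.022,.1,.006),S=2.7,off=(195,120),col=(0,255,0))
cv2.imwrite('pics/w8.png',cv2.cvtColor(im,cv2.COLOR_RGB2BGR))
```

```text
t=10.00 grasp [0.5071 0.1302 0.0651] yaw 0.215 q6 -0.18 q1 0.04 w 0.0297 F [-0.3 -1.  -1.1]
  shift [19.1  0.1 -0. ] turn 0.1
```

View pics/w8.png

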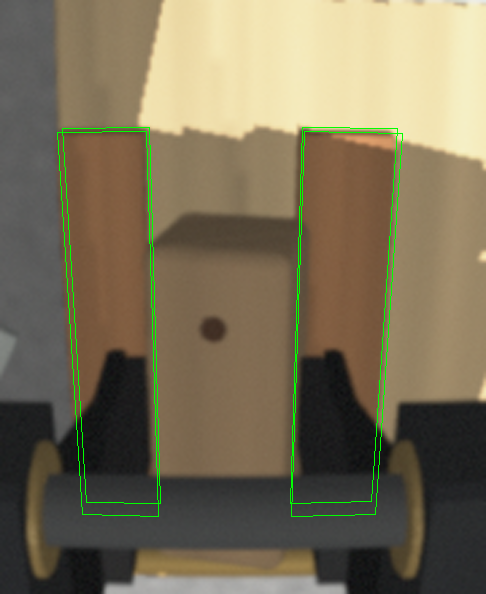

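>>> move_arm(
  commands=[
    [1,0,-2.5,0,0],
    [1,10,-2.5,0,0],
    [1,17,-2.5,0,0],
    [1,20,-2.5,0,0],
    [1,20,-2.5,0,0],
    [1,20,-2.5,0,0],
  ],
)

```text
time: 10.55
position: [0.5045, 0.1296, 0.0502]
tool_rot: [0.443, 0.551, -0.444, 0.551]
ft_force: [0.1, -0.4, 0.3]
grip_width: 0.0286
```

>>> move_arm(
  commands=[
    [0.2,0,0,0,0],
    [0.0,0,0,0,0],
    [0,0,0,0,0],
    [0,0,0,0,0],
  ],
)

```text
time: 10.88
position: [0.5041, 0.1296, 0.0508]
tool_rot: [0.443, 0.551, -0.444, 0.55]
ft_force: [-0.9, -0.5, 0.4]
grip_width: 0.0422
```

```bash
cat >> h.py <<'E'
def look(name,l,t,r,b,S,boxes=()):
    o,p,M=pose();c=robot.camera('wrist');T=wcam(o,c);im=crop(c,l,t,r,b,S);f=pf(c,T)
    for x in (-.084,.084): drawbox(im,f,nst(x,0,0)[:2],NA,.012,size=(.02,.1,.006),S=S,off=(l,t),col=(0,255,0))
    for x in (-.02825,.02825): drawbox(im,f,nst(x,0,0)[:2],NA,.012,size=(.022,.1,.006),S=S,off=(l,t),col=(0,255,0))
    for x in boxes: drawbox(im,f,nst(x,0,0)[:2],NA,.012,S=S,off=(l,t))
    cv2.imwrite('pics/'+name,cv2.cvtColor(im,cv2.COLOR_RGB2BGR))
E
python3 - <<'E'
from h import *
delta([*nst(-.0565,-.001,0)[:2],.046],NA)
look('w9.png',195,120,375,340,2.7)
E
```

```text
t=10.88 grasp [0.5041 0.1296 0.0448] yaw 0.215 q6 -0.18 q1 0.04 w 0.0422 F [-0.9 -0.5  0.4]
  shift [-1.2  3.2  0.1] turn 0.1
```

View pics/w9.png

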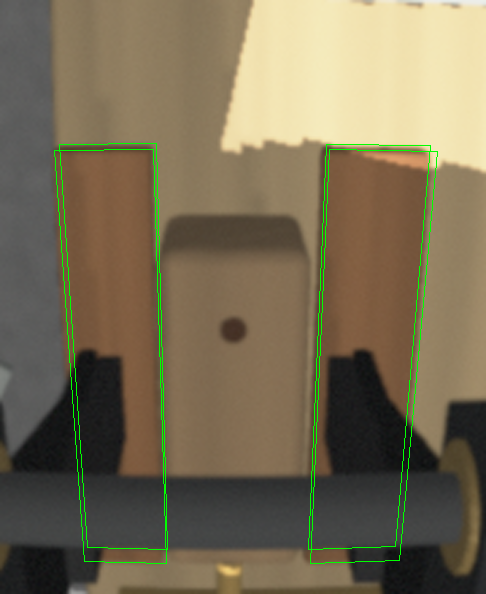

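>>> move_arm(
  commands=[
    [0,-20,0,0,0],
    [0,-60,0,0,0],
    [0,-90,5,0,0],
    [0,-90,5,0,0],
    [0,-90,5,0,0],
  ],
)

```text
time: 11.35
position: [0.5108, 0.1308, 0.1428]
tool_rot: [0.445, 0.549, -0.442, 0.552]
ft_force: [-0.4, -0.1, 0.6]
grip_width: 0.0438
```

Run:
```python
from h import *
look('w10.png',195,130,345,280,4,(-.0565,))
delta([.6463,-.071,.1],.10)
ps=pulls()
v=[p for p in ps if not p['red'] and np.hypot(*(p['q']-np.array([.646,-.073])))<.05]
x,s=fitbox([(u['f'],u['m']) for u in v],[.6463,-.071,.1]);print(x,s)
```

```text
t=11.40 grasp [0.5093 0.1307 0.1354] yaw 0.215 q6 -0.18 q1 0.04 w 0.0439 F [-1.  -0.4 -0.8]
  shift [ 35.5  90.9 226.3] turn 6.6
scene 0.89 [125.1, 247.5, 149.8, 268.0] RED [ 0.307 -0.339] 334
scene 0.7 [153.4, 200.5, 192.7, 244.0]  [ 0.313 -0.193] 921
scene 0.62 [256.5, 216.5, 273.3, 241.9] RED [ 0.545 -0.064] 274
scene 0.59 [287.0, 166.7, 303.1, 189.1]  [0.505 0.132] 261
scene 0.5 [284.4, 239.8, 306.1, 265.5]  [ 0.649 -0.079] 306
side 0.74 [173.3, 307.5, 200.3, 335.3] RED [ 0.305 -0.34 ] 396
side 0.71 [262.9, 233.6, 290.0, 247.7] RED [ 0.542 -0.062] 300
side 0.65 [259.7, 185.9, 272.9, 208.8]  [0.506 0.141] 195
side 0.6 [310.0, 231.1, 321.0, 256.4]  [ 0.645 -0.074] 217
side 0.34 [244.9, 260.8, 339.9, 307.0]  [ 0.566 -0.232] 3587
wrist 0.89 [253.5, 171.4, 296.6, 262.7]  [0.505 0.13 ] 3231
[ 0.64679723 -0.07299816  0.07062358] 0.8170282244682312
```

View pics/w10.png

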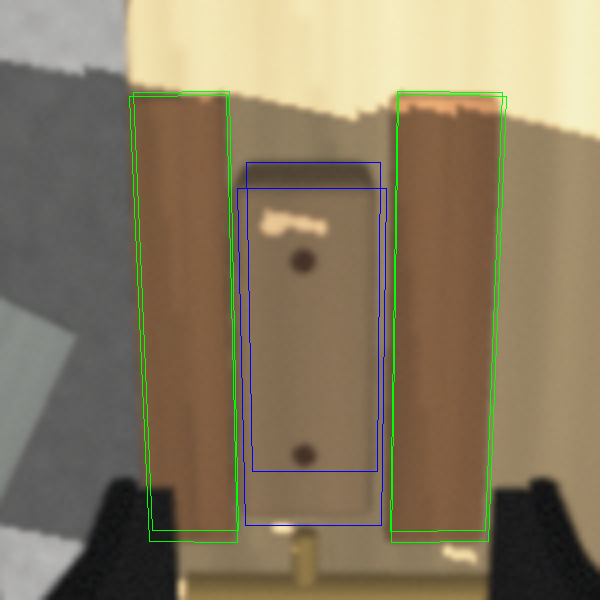

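>>> move_arm(
  commands=[
    [-0.1,0,15,38,2],
    [-0.1,0,30,76,6],
    [-0.1,0,46,114,7],
    [-0.1,0,62,152,7],
    [-0.1,10,77,190,7],
    [-0.1,40,91,226,7],
    [-0.1,55,91,226,7],
    [-0.1,55,91,226,7],
  ],
)

```text
time: 12.37
position: [0.6448, -0.073, 0.0809]
tool_rot: [0.476, 0.524, -0.479, 0.519]
ft_force: [-0.9, 1.3, -0.7]
grip_width: 0.0477
```

>>> move_arm(
  commands=[
    [-0.1,0,0,0,0],
    [-0.1,0,0,0,0],
  ],
)

```text
time: 12.53
position: [0.6455, -0.0696, 0.0859]
tool_rot: [0.476, 0.523, -0.476, 0.522]
ft_force: [0.7, -0.2, -0.0]
grip_width: 0.0481
```

Run:
```python
from h import *
ps=pulls(('wrist',))
v=[p for p in ps if not p['red'] and np.hypot(*(p['q']-np.array([.646,-.073])))<.05]
x,s=fitbox([(u['f'],u['m']) for u in v[:1]],[.6463,-.071,.1]);print(x,s)
delta([x[0],x[1],.029],x[2]); delta([.6465,-.072,.029],x[2])
c=robot.camera('wrist');save(c,'w11.png')
```

```text
wrist 0.87 [257.9, 184.7, 300.0, 292.9]  [ 0.645 -0.068] 4389
wrist 0.72 [70.3, 0.0, 334.2, 55.1]  [0.554 0.075] 6638
wrist 0.63 [89.0, 167.6, 184.5, 253.4] RED [ 0.544 -0.057] 4631
wrist 0.57 [0.4, 391.3, 13.7, 406.5] RED [ 0.277 -0.369] 80
[ 0.6457934  -0.07135728  0.09063398] 0.9512002468109131
t=12.63 grasp [ 0.6464 -0.0694  0.0812] yaw 0.094 q6 -0.37 q1 -0.28 w 0.0477 F [ 0.  -0.4 -0.7]
  shift [52.2 -0.8  1.9] turn 0.2
t=12.63 grasp [ 0.6464 -0.0694  0.0812] yaw 0.094 q6 -0.37 q1 -0.28 w 0.0477 F [ 0.  -0.4 -0.7]
  shift [52.2 -0.2  2.6] turn 0.2
```

View pics/w11.png

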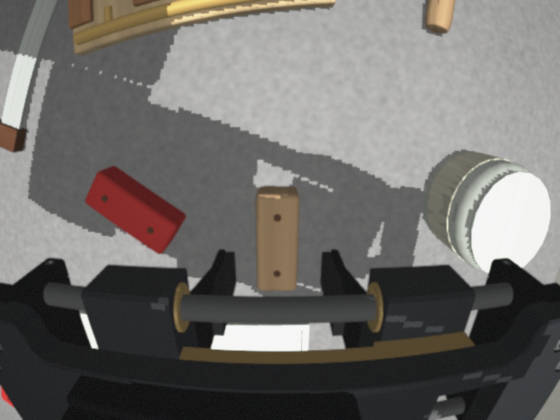

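>>> move_arm(
  commands=[
    [-0.1,35,0,2,0],
    [-0.1,52,0,2,0],
    [-0.1,52,0,2,0],
    [-0.1,52,0,2,0],
    [1,52,0,2,0],
    [1,52,0,2,0],
    [1,52,0,2,0],
    [1,52,0,2,0],
  ],
)

```text
time: 13.35
position: [0.6473, -0.0729, 0.0353]
tool_rot: [0.477, 0.522, -0.476, 0.523]
ft_force: [-0.6, 0.3, 0.6]
grip_width: 0.0287
```

>>> move_arm(
  commands=[
    [1,0,0,0,0],
    [1,-30,0,0,0],
    [1,-70,0,0,0],
    [1,-110,0,0,0],
    [1,-110,0,0,0],
  ],
)

```text
time: 13.77
position: [0.6518, -0.074, 0.1525]
tool_rot: [0.479, 0.517, -0.474, 0.528]
ft_force: [1.6, -0.4, -0.2]
grip_width: 0.0279
```

Run:
```python
from h import *
delta([*nst(.0565,0,0)[:2],.13],NA)
```

```text
t=13.77 grasp [ 0.6519 -0.074   0.1465] yaw 0.093 q6 -0.38 q1 -0.28 w 0.0279 F [ 1.6 -0.4 -0.2]
  shift [  15.   -13.3 -231.3] turn -6.9
```

>>> move_arm(
  commands=[
    [1,0,-2,-40,-2],
    [1,0,-5,-80,-5],
    [1,0,-8,-120,-7],
    [1,0,-10,-160,-7],
    [1,0,-11,-200,-7],
    [1,0,-11,-228,-7],
    [1,15,-11,-228,-7],
    [1,15,-11,-228,-7],
  ],
)

```text
time: 14.43
position: [0.6126, 0.1554, 0.1271]
tool_rot: [0.442, 0.552, -0.443, 0.551]
ft_force: [-1.1, 0.0, -1.4]
grip_width: 0.0282
```

>>> move_arm(
  commands=[
    [1,20,0,0,0],
    [1,40,0,0,0],
    [1,50,0,0,0],
    [1,50,0,0,0],
    [1,50,0,0,0],
    [1,50,0,0,0],
  ],
)

```text
time: 14.93
position: [0.6155, 0.1528, 0.0798]
tool_rot: [0.444, 0.55, -0.443, 0.551]
ft_force: [-0.3, 0.2, -0.0]
grip_width: 0.0281
```

Run:
```python
from h import *
delta([*nst(.0565,0,0)[:2],.041],NA)
look('w12.png',195,120,375,340,2.7)
o,p,M=pose();c=robot.camera('wrist');T=wcam(o,c)
for s in (-.002,0,.002,.004):
    ctr=p-[0,0,.006]-M[:,2]*s
    print(s,[ ((wproj(T,c,ctr-M[:,2]*.035+[0,0,h-.001])-[195,120])*2.7).round() for h in(0,-.028)],((wproj(T,c,ctr+M[:,2]*.035+[0,0,-.001])-[195,120])*2.7).round())
```

```text
t=14.93 grasp [0.6155 0.1528 0.0738] yaw 0.214 q6 -0.15 q1 0.07 w 0.0281 F [-0.3  0.2 -0. ]
  shift [32.8  2.3 -1.8] turn 0.1
-0.002 [array([224., 276.]), array([223., 231.])] [224. 592.]
0 [array([224., 265.]), array([223., 222.])] [224. 585.]
0.002 [array([224., 254.]), array([223., 212.])] [224. 577.]
0.004 [array([224., 243.]), array([223., 203.])] [224. 570.]
```

View pics/w12.png

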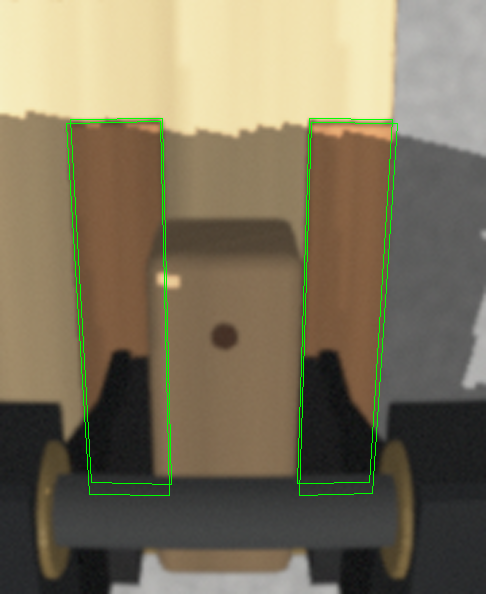

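>>> move_arm(
  commands=[
    [1,0,2.5,-1,0],
    [1,10,2.5,-1,0],
    [1,17,2.5,-1,0],
    [1,17,2.5,-1,0],
    [1,17,2.5,-1,0],
    [1,17,2.5,-1,0],
  ],
)

```text
time: 15.53
position: [0.6166, 0.1548, 0.0615]
tool_rot: [0.443, 0.551, -0.444, 0.551]
ft_force: [-0.4, 0.3, -0.0]
grip_width: 0.0281
```

Run:
```python
from h import *
delta([*nst(.0565,0,0)[:2],.041],NA)
```

```text
t=15.53 grasp [0.6166 0.1548 0.0555] yaw 0.215 q6 -0.14 q1 0.07 w 0.0281 F [-0.4  0.3 -0. ]
  shift [14.5  0.8  0. ] turn 0.1
```

>>> move_arm(
  commands=[
    [1,0,0.8,0.8,0],
    [1,6,0.8,0.8,0],
    [1,11,0.8,0.8,0],
    [1,14.5,0.8,0.8,0],
    [1,14.5,0.8,0.8,0],
    [1,14.5,0.8,0.8,0],
    [1,14.5,0.8,0.8,0],
  ],
)

```text
time: 16.12
position: [0.6176, 0.1542, 0.0471]
tool_rot: [0.443, 0.551, -0.444, 0.551]
ft_force: [1.3, 0.1, -0.3]
grip_width: 0.0279
```

Run:
```python
from h import *
delta([*nst(.0565,0,0)[:2],.041],NA)
look('w13.png',195,120,375,340,2.7)
```

```text
t=16.12 grasp [0.6176 0.1542 0.0411] yaw 0.215 q6 -0.15 q1 0.07 w 0.0279 F [ 1.3  0.1 -0.3]
  shift [ 0.1  0.  -0.8] turn 0.1
```

View pics/w13.png

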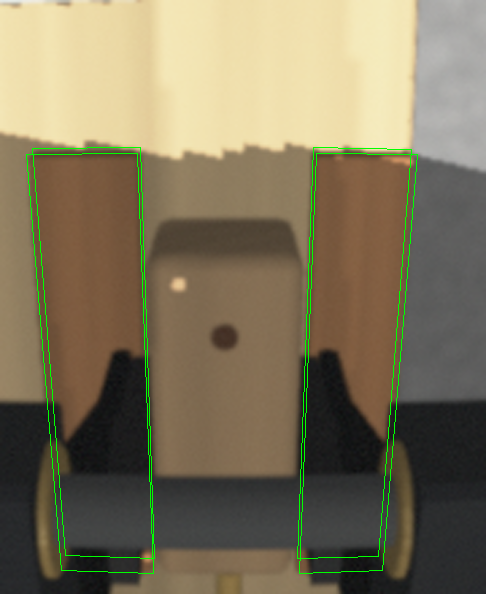

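Squarely down in slot 2. Release and lift straight up.

>>> move_arm(
  commands=[
    [0.2,0,0,0,0],
    [0,0,0,0,0],
    [0,0,0,0,0],
    [0,-20,0,0,0],
    [0,-60,0,0,0],
    [0,-100,0,0,0],
    [0,-100,0,0,0],
    [0,-100,0,0,0],
  ],
)

```text
time: 16.83
position: [0.6199, 0.1544, 0.1507]
tool_rot: [0.445, 0.549, -0.442, 0.553]
ft_force: [-0.6, 0.4, -0.2]
grip_width: 0.0437
```

>>> move_arm(
  commands=[
    [0,-40,-30,0,0],
    [0,-80,-56,0,0],
    [0,-100,-56,0,0],
    [0,-100,-56,0,0],
    [0,-100,-56,0,0],
  ],
)

```text
time: 17.25
position: [0.5632, 0.1423, 0.2483]
tool_rot: [0.444, 0.55, -0.443, 0.551]
ft_force: [0.4, -0.0, -1.4]
grip_width: 0.0434
```

Run:
```python
from h import *
look('w14.png',180,110,380,310,3,(-.0565,.0565))
kn=nst(0,.135+.13*np.cos(.1),.088); print(kn); delta(kn+[0,0,.12],NA)
ps=pulls()
```

```text
[0.50644733 0.40150443 0.088     ]
t=17.30 grasp [0.5626 0.1422 0.2408] yaw 0.215 q6 -0.16 q1 0.06 w 0.0436 F [-1.6 -0.   0.5]
  shift [  32.9    0.4 -265.3] turn 0.1
scene 0.62 [256.5, 215.7, 275.6, 244.3] RED [ 0.544 -0.061] 272
scene 0.52 [286.9, 165.9, 304.9, 184.8]  [0.503 0.135] 246
scene 0.52 [322.9, 175.6, 340.9, 200.9]  [0.615 0.159] 257
scene 0.52 [127.5, 244.8, 153.8, 265.2] RED [ 0.308 -0.338] 322
side 0.8 [173.5, 308.2, 200.3, 337.1] RED [ 0.305 -0.341] 380
side 0.75 [293.2, 181.4, 305.2, 202.2]  [0.619 0.162] 173
side 0.65 [264.7, 232.2, 288.1, 253.0] RED [ 0.542 -0.061] 315
side 0.51 [256.7, 185.5, 271.6, 207.3]  [0.507 0.142] 199
wrist 0.87 [314.3, 153.7, 344.1, 219.5]  [0.619 0.155] 1720
wrist 0.8 [233.0, 320.0, 256.9, 343.1] RED [ 0.559 -0.069] 512
wrist 0.65 [211.6, 153.6, 240.9, 219.0]  [0.504 0.13 ] 1742
```

View pics/w14.png

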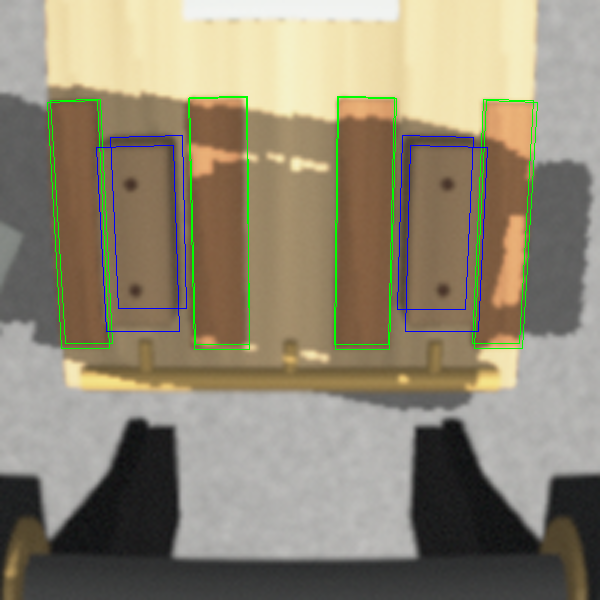

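Run:
```python
from h import *
a=robot.camera('scene');b=robot.camera('side')
for z in (.05,.1): print([onplane(a,*p,z)[:2].round(3) for p in [(331,55),(387,75),(420,30),(372,10)]],[onplane(b,*p,z)[:2].round(3) for p in [(221,105),(273,105)]])
print(onplane(a,331,66,0),onplane(a,383,92,0),onplane(b,221,127,0),onplane(b,273,127,0))
```

```text
[array([0.341, 0.593]), array([0.541, 0.623]), array([0.53 , 0.875]), array([0.34 , 0.866])] [array([0.35 , 0.686]), array([0.556, 0.682])]
[array([0.365, 0.547]), array([0.558, 0.576]), array([0.547, 0.818]), array([0.365, 0.81 ])] [array([0.357, 0.596]), array([0.553, 0.592])]
[0.34444694 0.59397059 0.        ] [0.55127122 0.59466801 0.        ] [0.35038981 0.60254387 0.        ] [0.55331885 0.598043   0.        ]
```

>>> move_arm(
  commands=[
    [0,-20,0,0,0],
    [0,-25,0,-40,0],
    [0,-25,0,-80,0],
    [0,-25,0,-120,0],
    [0,-25,0,-160,0],
    [0,-25,0,-200,0],
    [0,-25,0,-225,0],
    [0,-25,0,-225,0],
  ],
)

```text
time: 18.37
position: [0.5133, 0.3672, 0.2721]
tool_rot: [0.443, 0.553, -0.441, 0.551]
ft_force: [0.6, -0.4, -0.0]
grip_width: 0.0434
```

Run:
```python
from h import *
kn=nst(0,.135+.13*np.cos(.1),.088)
o,p,M=pose();c=robot.camera('wrist');T=wcam(o,c);im=c['image'].copy()
u=wproj(T,c,kn);print(u);cv2.circle(im,tuple(int(k) for k in u.round()),3,(0,255,0),-1)
for r in robot.regions_of(c,'clamp_knob')[:3]: print(r['p'],r['bbox'])
cv2.imwrite('pics/w15.png',cv2.cvtColor(im,cv2.COLOR_RGB2BGR)); delta(kn,NA)
```

```text
[278.57413716 162.47937886]
0.64 [263.7, 147.5, 290.9, 296.0]
t=18.47 grasp [0.5146 0.3629 0.2659] yaw 0.217 q6 0.22 q1 0.44 w 0.0437 F [ 0.1 -0.3 -0.6]
  shift [177.9   0.5 -39.6] turn 0.3
```

View pics/w15.png

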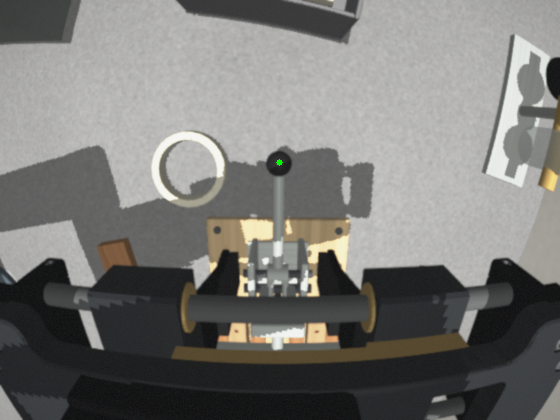

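>>> move_arm(
  commands=[
    [0,0,0,-20,0.3],
    [0,0,0.5,-40,0.3],
    [0,40,0.5,-40,0.3],
    [0,80,0.5,-40,0.3],
    [0,120,0.5,-40,0.3],
    [0,155,0.5,-40,0.3],
    [0,170,0.5,-40,0.3],
    [0,170,0.5,-40,0.3],
  ],
)

```text
time: 19.13
position: [0.5049, 0.3977, 0.0974]
tool_rot: [0.442, 0.55, -0.449, 0.548]
ft_force: [-0.6, -0.5, 1.0]
grip_width: 0.0432
```

>>> move_arm(
  commands=[
    [0,5,0,0,0],
    [0,5,0,0,0],
    [0,5,0,0,0],
  ],
)

```text
time: 19.38
position: [0.5086, 0.4014, 0.0992]
tool_rot: [0.446, 0.549, -0.444, 0.55]
ft_force: [-0.4, 0.0, 0.9]
grip_width: 0.0435
```

Run:
```python
from h import *
kn=nst(0,.135+.13*np.cos(.1),.088)
c=robot.camera('wrist');save(c,'w16.png'); delta(kn,NA)
```

```text
t=19.43 grasp [0.5085 0.4016 0.0934] yaw 0.209 q6 0.29 q1 0.50 w 0.0435 F [-0.  -0.2  0.3]
  shift [ 5.4 -2.  -0.4] turn -0.2
```

View pics/w16.png

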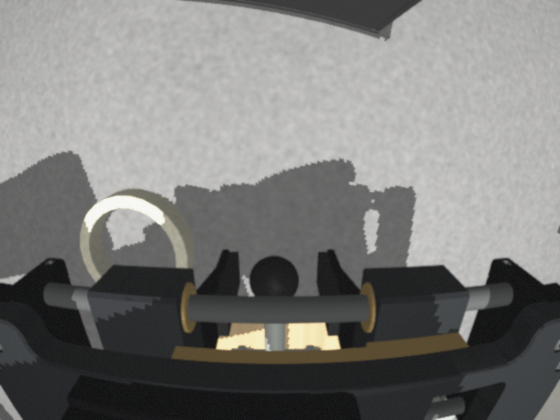

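>>> move_arm(
  commands=[
    [0,5,-2,0,0],
    [0,5,-2,0,0],
    [1,5,-2,0,0],
    [1,5,-2,0,0],
    [1,5,-2,0,0],
    [1,5,-2,0,0],
  ],
  newtons=15,
)

```text
time: 19.93
position: [0.5064, 0.4013, 0.0928]
tool_rot: [0.446, 0.549, -0.444, 0.55]
ft_force: [1.2, -0.5, -1.7]
grip_width: 0.0248
```

Run:
```python
from h import *
o,p,M=pose();print(o['grip_width'],np.round(o['ft_force'],1))
g=p-[0,0,.006]; piv=nst(0,.135,.075)
for th in (0,.3,.6,.9,1.2,1.45,1.6,1.7,1.75):
    t=nst(0,.135+.13*np.cos(th+.1),.075+.13*np.sin(th+.1)); print(th,(M.T@(t-g)*1000).round(1), (g-nst(0,.135+.13*np.cos(.1),.088)).round(4))
```

```text
0.024830770755424763 [ 1.2 -0.5 -1.7]
0 [-1.1  0.1 -0.1] [-0.     -0.0002 -0.0012]
0.3 [-38.8   0.2   9.5] [-0.     -0.0002 -0.0012]
0.6 [-71.9   0.4  29.7] [-0.     -0.0002 -0.0012]
0.9 [-97.6   0.6  58.9] [-0.     -0.0002 -0.0012]
1.2 [-113.5    0.7   94.4] [-0.     -0.0002 -0.0012]
1.45 [-118.2    0.8  126.5] [-0.     -0.0002 -0.0012]
1.6 [-117.1    0.9  145.9] [-0.     -0.0002 -0.0012]
1.7 [-114.8    0.9  158.7] [-0.     -0.0002 -0.0012]
1.75 [-113.2    0.9  165. ] [-0.     -0.0002 -0.0012]
```

>>> move_arm(
  commands=[
    [1,-9,0,1,0],
    [1,-19,0,3.4,0],
    [1,-29,0,6,0],
    [1,-38,0,9.6,0],
    [1,-47,0,14,0],
    [1,-55,0,18.5,0],
    [1,-63,0,24,0],
    [1,-71,0,30,0],
  ],
)

```text
time: 20.6
position: [0.5126, 0.3713, 0.1651]
tool_rot: [0.446, 0.549, -0.444, 0.55]
ft_force: [5.6, 0.0, -3.9]
grip_width: 0.0249
```

```bash
cat > k.py <<'E'
from h import *
o,p,M=pose();g=p-[0,0,.006]
q=g-nst(0,.135,.075); yy=q[:2]@EY; print('t',round(o['time'],2),'r',np.hypot(yy,q[2]).round(4),'th',np.round(np.arctan2(q[2],yy)-.1,3),'w',round(o['grip_width'],4),'F',np.round(o['ft_force'],1),'x',(q[:2]@EX).round(4))
for th in (.75,.9,1.05,1.2,1.3,1.4,1.5,1.6,1.7,1.75):
    t=nst(0,.135+.13*np.cos(th+.1),.075+.13*np.sin(th+.1)); print(th,(M.T@(t-g)*1000).round(1))
E
python3 k.py
```

```text
t 20.6 r 0.1295 th 0.607 w 0.0249 F [ 5.6  0.  -3.9] x -0.0003
0.75 [-13.6   0.4  12.7]
0.9 [-25.3   0.5  28.2]
1.05 [-34.6   0.6  45.4]
1.2 [-41.2   0.7  63.7]
1.3 [-44.1   0.7  76.4]
1.4 [-45.6   0.8  89.3]
1.5 [-45.9   0.8 102.3]
1.6 [-44.9   0.8 115.2]
1.7 [-42.6   0.9 128. ]
1.75 [-41.    0.9 134.3]
```

>>> move_arm(
  commands=[
    [1,-7,0,6,0],
    [1,-13.5,0,12.7,0],
    [1,-20,0,20,0],
    [1,-25,0,28,0],
    [1,-30,0,36,0],
    [1,-34.5,0,45,0],
    [1,-38,0,54,0],
    [1,-41,0,63.5,0],
  ],
)

```text
time: 21.27
position: [0.5259, 0.3095, 0.2058]
tool_rot: [0.447, 0.549, -0.444, 0.55]
ft_force: [5.6, 2.5, -4.6]
grip_width: 0.0245
```

```bash
python3 k.py; python3 -c "
from h import *
c=robot.camera('wrist');save(c,'w17.png')"
```

```text
t 21.27 r 0.1297 th 1.195 w 0.0245 F [ 5.6  2.5 -4.6] x -0.0004
0.75 [ 27.2   0.1 -50.4]
0.9 [ 15.5   0.2 -34.9]
1.05 [  6.2   0.3 -17.8]
1.2 [-0.5  0.4  0.5]
1.3 [-3.3  0.5 13.2]
1.4 [-4.9  0.5 26.1]
1.5 [-5.2  0.6 39.1]
1.6 [-4.2  0.6 52.1]
1.7 [-1.9  0.7 64.9]
1.75 [-0.3  0.7 71.1]
```

View pics/w17.png

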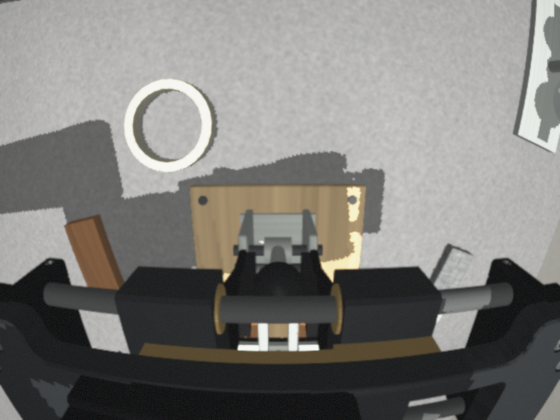

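Run:
```python
from h import *
ps=pulls(('scene','side'))
c=robot.camera('side');cv2.imwrite('pics/s1.png',cv2.cvtColor(crop(c,210,100,350,240,4.2),cv2.COLOR_RGB2BGR))
```

```text
scene 0.91 [123.7, 249.7, 150.9, 265.3] RED [ 0.307 -0.34 ] 328
scene 0.8 [258.7, 214.6, 275.1, 241.7] RED [ 0.544 -0.063] 262
scene 0.69 [286.3, 164.1, 303.1, 187.9]  [0.505 0.125] 154
scene 0.66 [320.5, 175.4, 338.1, 198.1]  [0.619 0.146] 144
side 0.8 [171.8, 308.5, 201.0, 338.0] RED [ 0.305 -0.339] 387
side 0.74 [263.5, 232.8, 291.2, 250.2] RED [ 0.541 -0.062] 336
side 0.59 [295.7, 187.7, 304.6, 204.6]  [0.621 0.147] 120
```

View pics/s1.png

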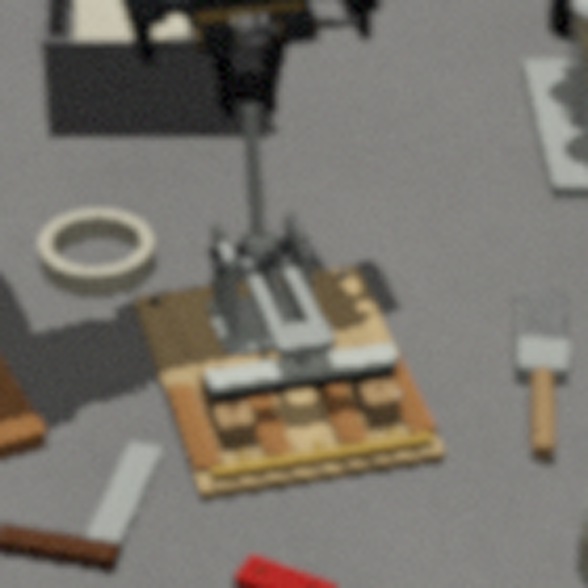

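Bar sits over both pulls, which stay in their slots; now take the lever over centre to its stop.

>>> move_arm(
  commands=[
    [1,-2,0,6.5,0],
    [1,-3.3,0,13,0],
    [1,-4.5,0,22,0],
    [1,-5,0,32,0],
    [1,-5,0,42,0],
    [1,-4,0,52,0],
    [1,-2.5,0,62,0],
    [1,-1,0,69,0],
  ],
)

```text
time: 22.23
position: [0.54, 0.2438, 0.2072]
tool_rot: [0.449, 0.55, -0.443, 0.548]
ft_force: [-0.1, 20.4, 7.2]
grip_width: 0.0248
```

```bash
python3 k.py
```

```text
t 22.23 r 0.1302 th 1.718 w 0.0248 F [-0.1 20.4  7.2] x -0.0004
0.75 [  29.3   -0.4 -117.5]
0.9 [  17.5   -0.3 -102. ]
1.05 [  8.1  -0.1 -85. ]
1.2 [  1.4   0.  -66.7]
1.3 [ -1.6   0.1 -54. ]
1.4 [ -3.2   0.2 -41.1]
1.5 [ -3.6   0.3 -28.1]
1.6 [ -2.6   0.4 -15.2]
1.7 [-0.4  0.4 -2.4]
1.75 [1.2 0.5 3.9]
```

>>> move_arm(
  commands=[
    [0,0,0,0,0],
    [0,0,0,0,0],
    [0,0,0,0,0],
    [0,-30,0,0,0],
    [0,-60,0,0,0],
    [0,-60,0,0,0],
    [0,-60,0,0,0],
  ],
)

```text
time: 22.82
position: [0.5387, 0.2419, 0.2673]
tool_rot: [0.445, 0.549, -0.444, 0.55]
ft_force: [0.3, 0.4, -0.9]
grip_width: 0.0434
```

Run:
```python
from h import *
o,p,M=pose();print(p,o['ft_force'].round(1) if hasattr(o['ft_force'],'round') else o['ft_force'])
c=robot.camera('wrist');T=wcam(o,c);im=c['image'].copy()
for th,col in((1.7,(0,255,0)),(1.55,(255,0,0))):
    u=wproj(T,c,nst(0,.135+.13*np.cos(th+.1),.075+.13*np.sin(th+.1)));cv2.circle(im,tuple(int(k) for k in u.round()),3,col,-1);print(u)
cv2.imwrite('pics/w18.png',cv2.cvtColor(im,cv2.COLOR_RGB2BGR))
c=robot.camera('side');im=crop(c,210,100,350,240,4.2)
for th,col in((1.7,(0,255,0)),(1.55,(255,0,0))):
    u=(proj(c,nst(0,.135+.13*np.cos(th+.1),.075+.13*np.sin(th+.1)))-[210,100])*4.2;cv2.circle(im,tuple(int(k) for k in u.round()),3,col,-1);print(u)
cv2.imwrite('pics/s2.png',cv2.cvtColor(im,cv2.COLOR_RGB2BGR))
```

```text
[0.53867518 0.24192687 0.26730345] [ 0.3  0.4 -0.9]
[280.93570925 234.55653527]
[280.96957545 208.33001738]
[264.49466247 129.57168424]
[258.25047677 112.88787169]
```

View pics/w18.png

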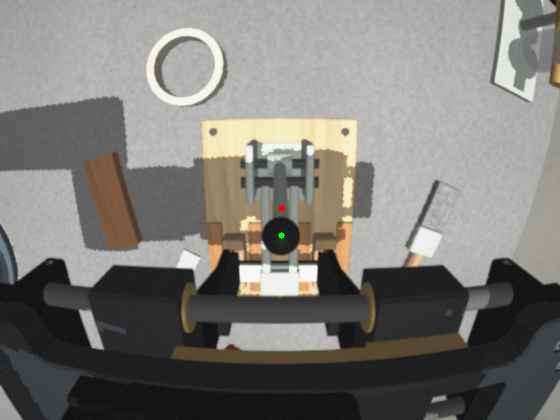

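View pics/s2.png

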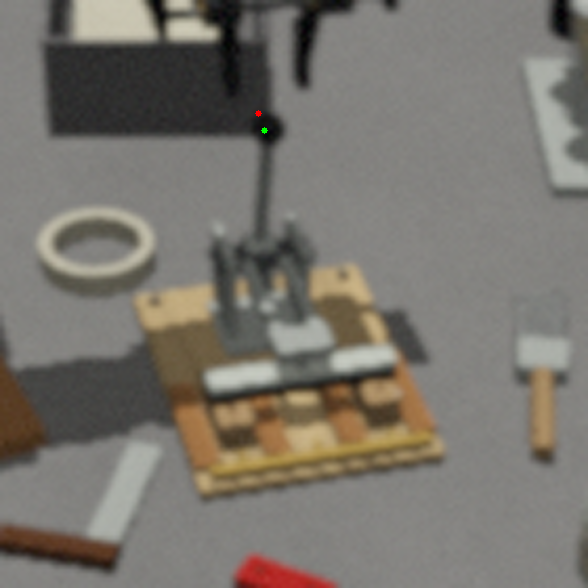

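Run:
```python
from h import *
delta([.44,-.376,.26],-1.705,False)
```

```text
t=22.92 grasp [0.5374 0.2416 0.2588] yaw 0.210 q6 0.02 q1 0.23 w 0.0435 F [-0.6  0.1 -0.6]
  shift [-4.000e-01 -2.238e+02  5.838e+02] turn 109.7
```

>>> move_arm(
  commands=[
    [0.2,-15,-15,38,7],
    [0.2,-15,-30,77,14],
    [0.2,-15,-45,116,21],
    [0.2,-15,-60,154,28],
    [0.2,-15,-74,193,35],
    [0.2,-15,-89,232,42],
    [0.2,-15,-104,270,49],
    [0.2,-15,-119,309,56],
  ],
)

```text
time: 23.58
position: [0.4846, -0.0859, 0.279]
tool_rot: [-0.651, -0.276, 0.653, -0.273]
ft_force: [0.6, -0.1, -0.6]
grip_width: 0.0351
```

Run:
```python
from h import *
delta([.44,-.376,.26],-1.705,False)
```

```text
t=23.58 grasp [ 0.4846 -0.0859  0.273 ] yaw -0.774 q6 0.37 q1 -0.40 w 0.0351 F [ 0.6 -0.1 -0.6]
  shift [ 12.7 170.9 238.7] turn 53.4
```

>>> move_arm(
  commands=[
    [0.2,0,21,30,7],
    [0.2,0,42,60,14],
    [0.2,0,63,90,21],
    [0.2,0,85,119,28],
    [0.2,0,106,149,35],
    [0.2,0,127,179,42],
    [0.2,0,149,208,48],
    [0.2,0,171,238,53],
  ],
)

```text
time: 24.25
position: [0.4429, -0.3751, 0.2786]
tool_rot: [-0.704, 0.044, 0.707, 0.046]
ft_force: [0.4, 0.7, 0.4]
grip_width: 0.0351
```

>>> move_arm(
  commands=[
    [0.2,0,0,0,0],
    [0.2,0,0,0,0],
    [0.2,0,0,0,0],
  ],
)

```text
time: 24.5
position: [0.4435, -0.3733, 0.2788]
tool_rot: [-0.705, 0.042, 0.707, 0.045]
ft_force: [0.2, 0.5, -0.6]
grip_width: 0.0347
```

Run:
```python
from h import *
delta([.4536,-.376,.16],-1.705,False)
o,p,M=pose();c=robot.camera('wrist');T=wcam(o,c);im=c['image'].copy()
for r in (0,.035,.1):
    u=wproj(T,c,np.array([.523-.991*r,-.3855+.134*r,.095]));cv2.circle(im,tuple(int(k) for k in u.round()),3,(0,255,0),-1);print(u)
cv2.imwrite('pics/w19.png',cv2.cvtColor(im,cv2.COLOR_RGB2BGR))
```

```text
t=24.50 grasp [ 0.4435 -0.3733  0.2728] yaw -1.693 q6 0.80 q1 -0.89 w 0.0347 F [ 0.2  0.5 -0.6]
  shift [112.8   1.9 -10.7] turn 0.7
[281.29268839 115.65083338]
[280.83365637 150.91594973]
[279.97635615 213.55306153]
```

View pics/w19.png

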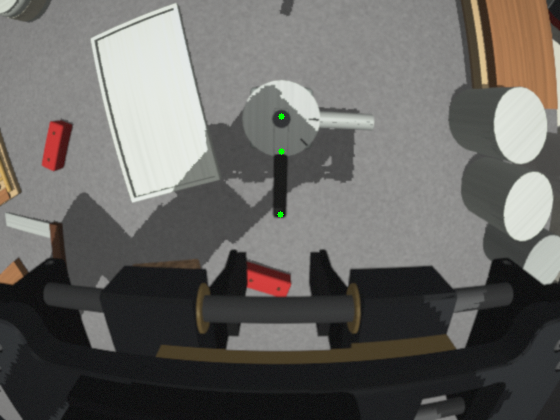

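Run:
```python
from h import *
o,p,M=pose();c=robot.camera('wrist');T=wcam(o,c)
cv2.imwrite('pics/w20.png',cv2.cvtColor(crop(c,230,70,380,230,3.7),cv2.COLOR_RGB2BGR))
np.savez('w20.npz',T=T,**{k:c[k] for k in('fx','cx','cy','fy')})
```

```text
(no output)
```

View pics/w20.png

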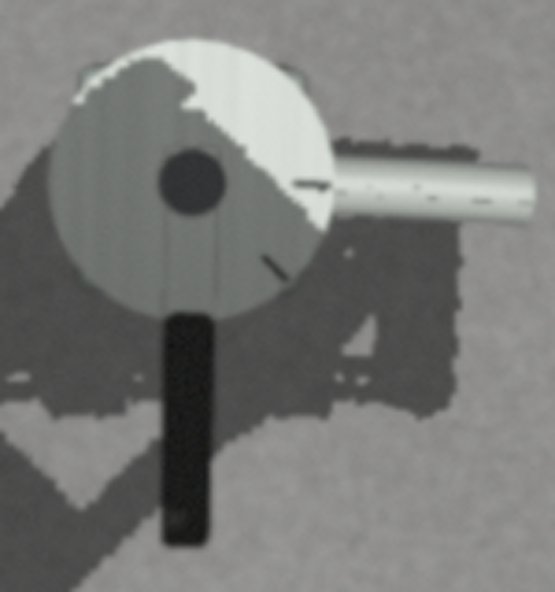

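Run:
```python
from h import *
d=np.load('w20.npz');T=d['T'];c={k:float(d[k]) for k in('fx','fy','cx','cy')}
P=lambda x,y,z:wplane(T,c,230+x/3.7-.4,70+y/3.7-.4,z)
a=P(189,313,.100);b=P(186,545,.098);s=P(192,181,.1)
print(a,b,s,np.hypot(*(a-b)[:2]),np.hypot(*(s-b)[:2]),np.arctan2(*(a-b)[1::-1]),np.arctan2(*(s-b)[1::-1]))
u=(a-b)[:2]/np.hypot(*(a-b)[:2]); print('stem from sleeve', ((a+b)/2)[:2]+u*.0675)
```

```text
[ 0.48609048 -0.37990594  0.1       ] [ 0.42158271 -0.37130943  0.098     ] [ 0.52068397 -0.38488446  0.1       ] 0.06507804654102198 0.10002670278207822 -0.13248263407667488 -0.13613411482223747
stem from sleeve [ 0.52074509 -0.38452413]
```

```bash
cat > v.py <<'E'
from h import *
import sys
S=np.array([.5207,-.3847]);A0=np.pi-.134
def grip(th,r=.072): return np.append(S+r*np.array([np.cos(A0+th),np.sin(A0+th)]),.095)
o,p,M=pose();g=p-[0,0,.006];q=g[:2]-S
print('t %.2f'%o['time'],'r',np.hypot(*q).round(4),'th pos',((np.arctan2(q[1],q[0])-A0+np.pi)%(2*np.pi)-np.pi).round(3),'th yaw',(yaw(M)+1.705).round(3),'z',g[2].round(4),'w',round(o['grip_width'],4),'F',np.round(o['ft_force'],1))
for th in map(float,sys.argv[1:]):
    print(th,(M.T@(grip(th)-g)*1000).round(1),'turn',np.degrees(yaw(M)-(-1.705+th)).round(1))
E
python3 v.py 0
```

```text
t 24.60 r 0.0775 th pos -0.022 th yaw 0.014 z 0.2736 w 0.0346 F [ 0.7 -0.1  0.2]
0.0 [178.5   2.3  -5.8] turn 0.8
```

>>> move_arm(
  commands=[
    [0.2,20,2.3,-6,0.8],
    [0.2,60,2.3,-6,0.8],
    [0.2,100,2.3,-6,0.8],
    [0.2,135,2.3,-6,0.8],
    [0.2,150,2.3,-6,0.8],
    [0.2,150,2.3,-6,0.8],
    [0.2,150,2.3,-6,0.8],
    [0.2,150,2.3,-6,0.8],
  ],
)

```text
time: 25.27
position: [0.4512, -0.3777, 0.1319]
tool_rot: [0.706, -0.048, -0.705, -0.047]
ft_force: [0.7, -0.8, -0.1]
grip_width: 0.0346
```

```bash
python3 v.py 0;python3 -c "
from h import *
c=robot.camera('wrist');save(c,'w21.png')"
```

```text
t 25.27 r 0.0698 th pos 0.034 th yaw -0.001 z 0.1259 w 0.0346 F [ 0.7 -0.8 -0.1]
0.0 [30.9 -2.4  2.3] turn -0.0
```

View pics/w21.png

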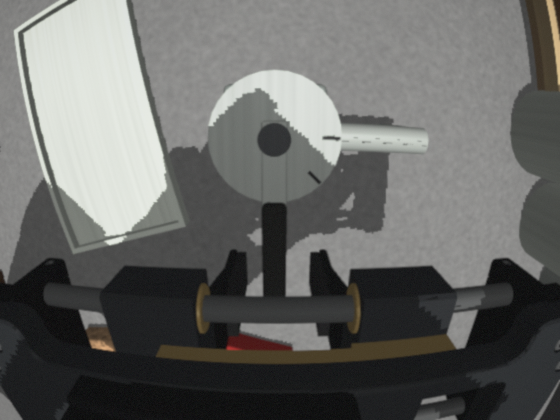

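>>> move_arm(
  commands=[
    [0.2,15,-2.3,2,0],
    [0.2,28,-2.3,2,0],
    [0.2,31,-2.3,2,0],
    [0.2,31,-2.3,2,0],
    [0.2,31,-2.3,2,0],
    [0.2,31,-2.3,2,0],
  ],
)

```text
time: 25.82
position: [0.4492, -0.3759, 0.1008]
tool_rot: [0.706, -0.049, -0.705, -0.047]
ft_force: [-0.4, 0.1, 0.2]
grip_width: 0.0349
```

```bash
python3 v.py 0
```

```text
t 25.82 r 0.0721 th pos 0.012 th yaw -0.002 z 0.0948 w 0.0349 F [-0.4  0.1  0.2]
0.0 [-0.2 -0.8 -0.1] turn -0.1
```

>>> move_arm(
  commands=[
    [0.2,0,-0.8,0,0],
    [1,0,-0.8,0,0],
    [1,0,-0.8,0,0],
    [1,0,-0.8,0,0],
    [1,0,-0.8,0,0],
    [1,0,-0.8,0,0],
  ],
  newtons=25,
)

```text
time: 26.32
position: [0.4486, -0.375, 0.0995]
tool_rot: [0.706, -0.048, -0.705, -0.048]
ft_force: [-1.2, -1.7, 0.7]
grip_width: 0.0132
```

```bash
python3 v.py 0 .1 .2 .3 .4 .5 .6 .7 .785;  python3 -c "
from h import *
c=robot.camera('side');cv2.imwrite('pics/s3.png',cv2.cvtColor(crop(c,210,100,350,240,4.2),cv2.COLOR_RGB2BGR))"
```

```text
t 26.32 r 0.0728 th pos 0.0 th yaw -0.002 z 0.0935 w 0.0132 F [-1.2 -1.7  0.7]
0.0 [-1.5 -0.  -0.8] turn -0.1
0.1 [-1.5  7.2 -1.1] turn -5.8
0.2 [-1.5 14.3 -2.2] turn -11.6
0.3 [-1.5 21.3 -4. ] turn -17.3
0.4 [-1.4 28.  -6.5] turn -23.0
0.5 [-1.4 34.5 -9.6] turn -28.7
0.6 [ -1.4  40.6 -13.4] turn -34.5
0.7 [ -1.4  46.4 -17.8] turn -40.2
0.785 [ -1.4  50.9 -21.9] turn -45.1
```

View pics/s3.png

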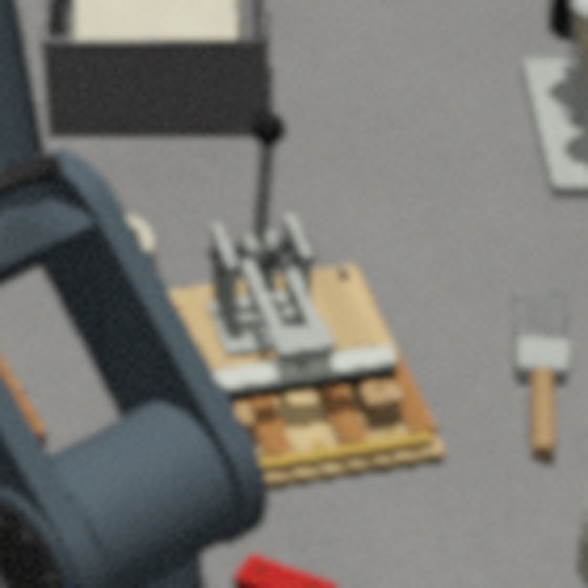

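>>> move_arm(
  commands=[
    [1,0,7,-0.5,-5.8],
    [1,0,14.3,-1.5,-11.5],
    [1,0,21.3,-3.2,-17.2],
    [1,0,28,-5.7,-23],
    [1,0,34.5,-8.8,-28.7],
    [1,0,40.6,-12.6,-34.4],
    [1,0,46.4,-17,-40.2],
    [1,0,50.5,-21,-44.5],
  ],
)

```text
time: 27.03
position: [0.4621, -0.428, 0.0996]
tool_rot: [-0.67, -0.224, 0.671, -0.224]
ft_force: [-3.7, -0.7, 2.9]
grip_width: 0.0136
```

```bash
python3 v.py .785
python3 - <<'E'
from h import *
c=robot.camera('wrist');save(c,'w22.png')
c=robot.camera('scene');cv2.imwrite('pics/s4.png',cv2.cvtColor(crop(c,130,250,270,400,4),cv2.COLOR_RGB2BGR))
E
```

```text
t 27.03 r 0.0729 th pos 0.77 th yaw 0.778 z 0.0936 w 0.0136 F [-3.7 -0.7  2.9]
0.785 [-1.5  1.1 -0.9] turn -0.4
```

View pics/w22.png

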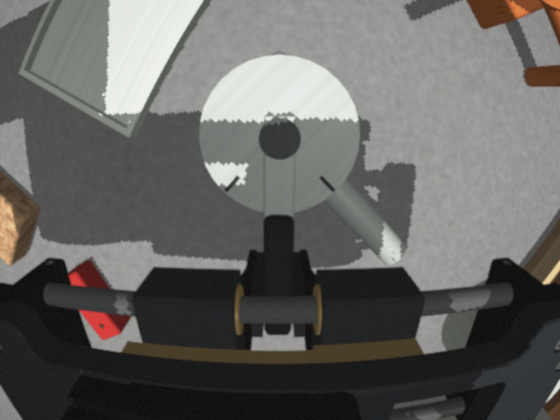

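>>> move_arm(
  commands=[
    [1,0,0.5,0,0],
    [1,0,0.5,0,0],
    [1,0,0.5,0,0],
    [1,0,0.5,0,0],
    [1,0,0.5,0,0],
    [1,0,0.5,0,0],
    [1,0,0.5,0,0],
    [1,0,0.5,0,0],
  ],
)

```text
time: 27.8
position: [0.4624, -0.4284, 0.0995]
tool_rot: [-0.671, -0.222, 0.672, -0.223]
ft_force: [-3.2, -5.2, 0.3]
grip_width: 0.0134
```

>>> move_arm(
  commands=[
    [1,0,0,0,0],
    [1,0,0,0,0],
    [1,0,0,0,0],
    [1,0,0,0,0],
    [1,0,0,0,0],
    [1,0,0,0,0],
    [1,0,0,0,0],
    [1,0,0,0,0],
  ],
)

```text
time: 28.47
position: [0.4624, -0.4284, 0.0996]
tool_rot: [-0.671, -0.222, 0.672, -0.223]
ft_force: [-3.2, -3.7, 0.4]
grip_width: 0.014
```

>>> move_arm(
  commands=[
    [1,0,0,0,0],
    [1,0,0,0,0],
    [1,0,0,0,0],
    [1,0,0,0,0],
    [1,0,0,0,0],
    [1,0,0,0,0],
    [1,0,0,0,0],
    [1,0,0,0,0],
  ],
)

```text
time: 29.13
position: [0.4624, -0.4284, 0.0996]
tool_rot: [-0.671, -0.222, 0.672, -0.223]
ft_force: [-2.9, -4.8, 0.0]
grip_width: 0.0136
```

```bash
python3 v.py .785 .7 .6 .5 .4 .3 .2 .1 0 -.03 -.06
```

```text
t 29.13 r 0.0728 th pos 0.777 th yaw 0.774 z 0.0936 w 0.0136 F [-2.9 -4.8  0. ]
0.785 [-1.4  0.6 -0.8] turn -0.6
0.7 [-1.4 -5.6 -1. ] turn 4.2
0.6 [ -1.5 -12.7  -1.9] turn 10.0
0.5 [ -1.5 -19.7  -3.5] turn 15.7
0.4 [ -1.5 -26.5  -5.8] turn 21.4
0.3 [ -1.5 -33.1  -8.7] turn 27.2
0.2 [ -1.5 -39.3 -12.3] turn 32.9
0.1 [ -1.5 -45.2 -16.6] turn 38.6
0.0 [ -1.5 -50.6 -21.3] turn 44.4
-0.03 [ -1.5 -52.1 -22.9] turn 46.1
-0.06 [ -1.5 -53.6 -24.4] turn 47.8
```

>>> move_arm(
  commands=[
    [1,0,0,0,0],
    [1,0,0,0,0],
    [1,0,0,0,0],
  ],
)

```text
time: 29.38
position: [0.4625, -0.4284, 0.0996]
tool_rot: [-0.671, -0.222, 0.672, -0.223]
ft_force: [-2.7, -4.3, -0.7]
grip_width: 0.0135
```

>>> move_arm(
  commands=[
    [1,0,-6,-0.3,4.2],
    [1,0,-12.7,-1,10],
    [1,0,-19.7,-2.7,15.7],
    [1,0,-26.5,-5,21.4],
    [1,0,-33,-8,27.2],
    [1,0,-39.3,-11.5,33],
    [1,0,-45.2,-15.8,38.6],
    [1,0,-49,-19,42],
  ],
)

```text
time: 30.05
position: [0.4484, -0.377, 0.0996]
tool_rot: [-0.706, 0.035, 0.706, 0.034]
ft_force: [-4.3, -6.7, -0.8]
grip_width: 0.0136
```

```bash
python3 v.py 0 -.04
```

```text
t 30.05 r 0.0727 th pos 0.028 th yaw 0.036 z 0.0936 w 0.0136 F [-4.3 -6.7 -0.8]
0.0 [-1.4 -2.  -0.7] turn 2.1
-0.04 [-1.4 -4.9 -0.9] turn 4.4
```

>>> move_arm(
  commands=[
    [1,0,-2,0,2],
    [1,0,-5,0,4],
    [1,0,-6,0,4],
    [1,0,-6,0,4],
    [1,0,-6,0,4],
    [1,0,-6,0,4],
  ],
)

```text
time: 30.55
position: [0.4488, -0.3747, 0.0996]
tool_rot: [0.705, -0.059, -0.705, -0.054]
ft_force: [-6.2, -12.0, -3.6]
grip_width: 0.0136
```

```bash
python3 v.py 0 -.04;python3 -c "
from h import *
c=robot.camera('wrist');save(c,'w23.png')"
```

```text
t 30.55 r 0.0726 th pos -0.004 th yaw -0.026 z 0.0936 w 0.0136 F [ -6.2 -12.   -3.6]
0.0 [-1.4  0.3 -0.6] turn -1.5
-0.04 [-1.4 -2.6 -0.6] turn 0.8
```

View pics/w23.png

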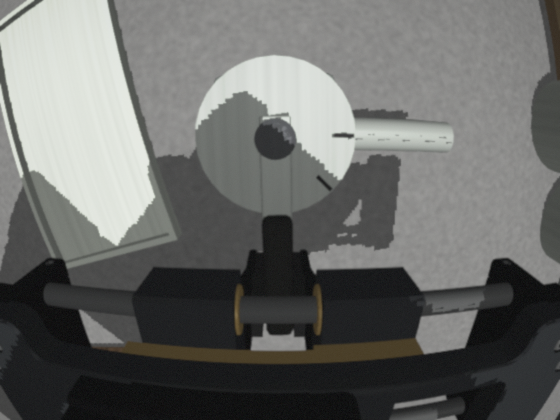

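>>> move_arm(
  commands=[
    [0.2,0,0,0,0],
    [0.2,0,0,0,0],
    [0.2,0,0,0,0],
    [0.2,-30,0,0,0],
    [0.2,-70,0,0,0],
    [0.2,-110,0,0,0],
    [0.2,-150,0,0,0],
    [0.2,-165,0,0,0],
  ],
)

```text
time: 31.27
position: [0.4515, -0.3714, 0.2702]
tool_rot: [0.707, -0.059, -0.702, -0.056]
ft_force: [1.2, -0.9, 1.1]
grip_width: 0.0345
```

>>> move_arm(
  commands=[
    [0.2,0,3,0,-2],
    [0.2,0,3,0,-2],
    [0.2,0,3,0,-2],
  ],
)

```text
time: 31.52
position: [0.4488, -0.3725, 0.2641]
tool_rot: [-0.705, 0.045, 0.706, 0.046]
ft_force: [-0.9, 0.7, 0.6]
grip_width: 0.0347
```

Run:
```python
from h import *
o,p,M=pose();c=robot.camera('wrist');T=wcam(o,c);S=np.array([.5207,-.3847])
im=crop(c,200,60,380,240,3.3)
for th,col in((0,(0,255,0)),(.1,(255,0,0))):
  for r in (0,.035,.1):
    u=(wproj(T,c,np.append(S+r*np.array([np.cos(np.pi-.134+th),np.sin(np.pi-.134+th)]),.1))-[200,60])*3.3;cv2.circle(im,tuple(int(k) for k in u.round()),3,col,-1)
cv2.imwrite('pics/w24.png',cv2.cvtColor(im,cv2.COLOR_RGB2BGR))
kn=nst(0,.135+.13*np.cos(1.8),.075+.13*np.sin(1.8)); print(kn); delta(kn+[0,0,.07],NA,False)
```

```text
[0.53995724 0.2461915  0.20160019]
t=31.57 grasp [ 0.4486 -0.3725  0.2575] yaw -1.699 q6 0.81 q1 -0.88 w 0.0347 F [-0.7  0.   0.2]
  shift [ -12.5 -625.3  -11.5] turn -109.5
```

View pics/w24.png

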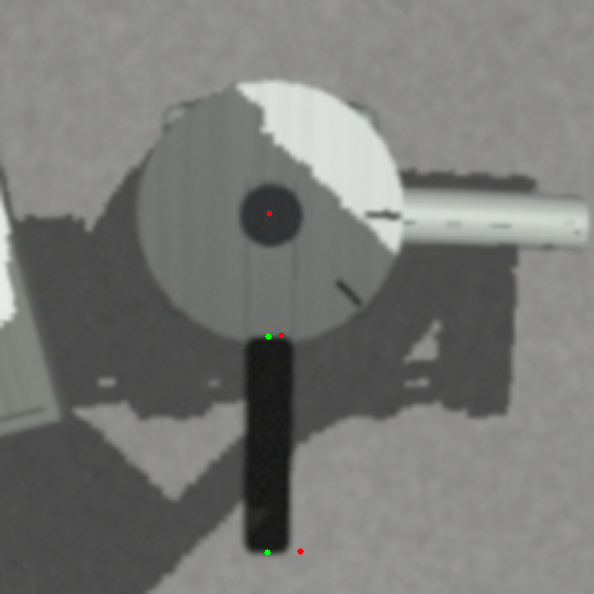

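>>> move_arm(
  commands=[
    [0,-30,-38,-1,-7],
    [0,-35,-77,-1,-14],
    [0,-35,-116,-2,-21],
    [0,-35,-155,-3,-28],
    [0,-35,-194,-4,-35],
    [0,-35,-233,-4,-42],
    [0,-35,-272,-5,-49],
    [0,-35,-311,-6,-56],
  ],
)

```text
time: 32.23
position: [0.4934, -0.0637, 0.2982]
tool_rot: [-0.643, -0.294, 0.644, -0.292]
ft_force: [1.0, 0.9, -0.4]
grip_width: 0.0437
```

Run:
```python
from h import *
kn=nst(0,.135+.13*np.cos(1.8),.075+.13*np.sin(1.8)); delta(kn+[0,0,.08],NA,False)
```

```text
t=32.23 grasp [ 0.4934 -0.0637  0.2922] yaw -0.716 q6 0.36 q1 -0.35 w 0.0437 F [ 1.   0.9 -0.4]
  shift [  11.  -168.2 -264.4] turn -53.2
```

>>> move_arm(
  commands=[
    [0,0,-21,-33,-7],
    [0,0,-42,-66,-14],
    [0,0,-63,-99,-21],
    [0,0,-84,-132,-28],
    [0,0,-105,-165,-35],
    [0,0,-126,-198,-42],
    [0,0,-147,-231,-49],
    [0,0,-168,-264,-53],
  ],
)

```text
time: 32.9
position: [0.5412, 0.2452, 0.2978]
tool_rot: [0.444, 0.55, -0.446, 0.548]
ft_force: [1.5, 0.1, -0.5]
grip_width: 0.0435
```

>>> move_arm(
  commands=[
    [0,0,0,0,0],
    [0,0,0,0,0],
    [0,0,0,0,0],
  ],
)

```text
time: 33.15
position: [0.5413, 0.2429, 0.298]
tool_rot: [0.445, 0.549, -0.448, 0.548]
ft_force: [-0.5, -0.2, 0.5]
grip_width: 0.0436
```

Run:
```python
from h import *
kn=nst(0,.135+.13*np.cos(1.8),.075+.13*np.sin(1.8)); delta(kn,NA,False)
c=robot.camera('wrist');save(c,'w25.png')
```

```text
t=33.15 grasp [0.5413 0.2428 0.292 ] yaw 0.204 q6 0.03 q1 0.23 w 0.0436 F [-0.5 -0.2  0.5]
  shift [90.4 -0.3 -3.6] turn -0.5
```

View pics/w25.png

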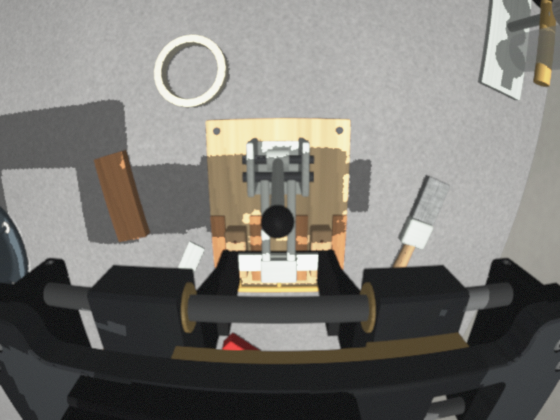

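>>> move_arm(
  commands=[
    [0,30,0,-3.5,0],
    [0,60,0,-3.5,0],
    [0,82,0,-3.5,0],
    [0,90,0,-3.5,0],
    [0,90,0,-3.5,0],
    [0,90,0,-3.5,0],
    [0,90,0,-3.5,0],
  ],
)

```text
time: 33.78
position: [0.543, 0.246, 0.2111]
tool_rot: [0.448, 0.547, -0.446, 0.549]
ft_force: [-0.7, 0.3, 0.7]
grip_width: 0.0431
```

Run:
```python
from h import *
kn=nst(0,.135+.13*np.cos(1.8),.075+.13*np.sin(1.8)); delta(kn,NA,False)
c=robot.camera('wrist');save(c,'w26.png')
```

```text
t=33.78 grasp [0.543  0.246  0.2051] yaw 0.203 q6 0.04 q1 0.24 w 0.0431 F [-0.7  0.3  0.7]
  shift [ 3.5 -2.9 -0.8] turn -0.5
```

View pics/w26.png

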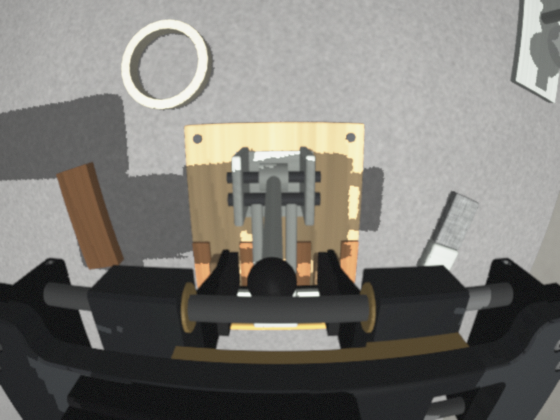

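>>> move_arm(
  commands=[
    [0,3,-3,0,-0.5],
    [0,3,-3,0,-0.5],
    [0,3,-3,0,-0.5],
    [1,3,-3,0,-0.5],
    [1,3,-3,0,-0.5],
    [1,3,-3,0,-0.5],
    [1,3,-3,0,-0.5],
    [1,3,-3,0,-0.5],
  ],
  newtons=20,
)

```text
time: 34.5
position: [0.5396, 0.246, 0.2065]
tool_rot: [0.445, 0.55, -0.443, 0.551]
ft_force: [1.8, 1.4, -1.5]
grip_width: 0.0244
```

```bash
sed -i 's/for th in (.*):/for th in (1.7,1.6,1.5,1.4,1.3,1.2,1.1,1.0,.9,.8,.7,.6,.5,.4,.3,.2,.1,0,-.05):/' k.py; python3 k.py
```

```text
t 34.5 r 0.129 th 1.703 w 0.0244 F [ 1.8  1.4 -1.5] x -0.0004
1.7 [-1.1  0.4 -0.1]
1.6 [ -3.4   0.4 -12.9]
1.5 [ -4.4   0.4 -25.8]
1.4 [ -4.1   0.4 -38.8]
1.3 [ -2.6   0.4 -51.7]
1.2 [  0.3   0.4 -64.4]
1.1 [  4.4   0.4 -76.7]
1.0 [  9.7   0.4 -88.6]
0.9 [ 16.2   0.4 -99.9]
0.8 [  23.7    0.4 -110.4]
0.7 [  32.3    0.3 -120.2]
0.6 [  41.8    0.3 -129. ]
0.5 [  52.2    0.3 -136.9]
0.4 [  63.2    0.3 -143.7]
0.3 [  74.9    0.3 -149.3]
0.2 [  87.1    0.2 -153.8]
0.1 [  99.7    0.2 -157. ]
0 [ 112.6    0.2 -158.9]
-0.05 [ 119.1    0.2 -159.4]
```

>>> move_arm(
  commands=[
    [1,-2,0,-10,0],
    [1,-3,0,-20,0],
    [1,-3.3,0,-30,0],
    [1,-3,0,-40,0],
    [1,-1.5,0,-52,0],
    [1,1,0,-64,0],
    [1,5,0,-76.5,0],
    [1,10.5,0,-88.5,0],
  ],
)

```text
time: 35.17
position: [0.5208, 0.3332, 0.1964]
tool_rot: [0.444, 0.55, -0.443, 0.552]
ft_force: [5.7, -4.5, -1.9]
grip_width: 0.0245
```

```bash
python3 k.py
```

```text
t 35.17 r 0.1298 th 0.994 w 0.0245 F [ 5.7 -4.5 -1.9] x -0.0003
1.7 [-11.1   0.2  89.1]
1.6 [-13.4   0.2  76.3]
1.5 [-14.5   0.3  63.4]
1.4 [-14.2   0.3  50.4]
1.3 [-12.7   0.3  37.5]
1.2 [-9.9  0.3 24.8]
1.1 [-5.8  0.3 12.5]
1.0 [-0.5  0.3  0.6]
0.9 [  6.    0.3 -10.7]
0.8 [ 13.5   0.3 -21.3]
0.7 [ 22.1   0.3 -31. ]
0.6 [ 31.5   0.3 -39.9]
0.5 [ 41.9   0.3 -47.8]
0.4 [ 52.9   0.3 -54.6]
0.3 [ 64.6   0.3 -60.3]
0.2 [ 76.8   0.2 -64.8]
0.1 [ 89.4   0.2 -68. ]
0 [102.3   0.2 -70. ]
-0.05 [108.7   0.2 -70.5]
```

>>> move_arm(
  commands=[
    [1,6,0,-10.7,0],
    [1,13.5,0,-21,0],
    [1,22,0,-31,0],
    [1,31.5,0,-40,0],
    [1,42,0,-48,0],
    [1,53,0,-54.5,0],
    [1,64.5,0,-60,0],
    [1,77,0,-65,0],
  ],
)

```text
time: 35.83
position: [0.507, 0.3982, 0.1198]
tool_rot: [0.446, 0.55, -0.442, 0.551]
ft_force: [3.9, -0.8, 4.7]
grip_width: 0.0243
```

```bash
python3 k.py
```

```text
t 35.83 r 0.1318 th 0.199 w 0.0243 F [ 3.9 -0.8  4.7] x -0.0002
1.7 [-88.2   0.4 155.3]
1.6 [-90.5   0.4 142.5]
1.5 [-91.5   0.5 129.6]
1.4 [-91.2   0.5 116.6]
1.3 [-89.6   0.5 103.7]
1.2 [-86.7   0.5  91. ]
1.1 [-82.6   0.5  78.7]
1.0 [-77.2   0.4  66.8]
0.9 [-70.7   0.4  55.6]
0.8 [-63.2   0.4  45. ]
0.7 [-54.6   0.4  35.3]
0.6 [-45.    0.4  26.4]
0.5 [-34.7   0.3  18.6]
0.4 [-23.6   0.3  11.8]
0.3 [-11.9   0.2   6.2]
0.2 [0.4 0.2 1.8]
0.1 [12.9  0.2 -1.4]
0 [25.8  0.1 -3.3]
-0.05 [32.3  0.1 -3.8]
```

>>> move_arm(
  commands=[
    [1,7,0,-1,0],
    [1,13,0,-2,0],
    [1,20,0,-3,0],
    [1,26,0,-3.5,0],
    [1,29,0,-3.5,0],
    [1,29,0,-3.5,0],
    [1,29,0,-3.5,0],
  ],
)

```text
time: 36.42
position: [0.5058, 0.4035, 0.0901]
tool_rot: [0.447, 0.551, -0.442, 0.549]
ft_force: [3.0, 8.1, -1.3]
grip_width: 0.0244
```

```bash
python3 k.py | head -1
```

```text
t 36.42 r 0.1318 th -0.031 w 0.0244 F [ 3.   8.1 -1.3] x -0.0002
```

>>> move_arm(
  commands=[
    [1,3,0,1,0],
    [1,4,0,1,0],
    [1,4,0,1,0],
    [1,4,0,1,0],
  ],
)

```text
time: 36.75
position: [0.506, 0.4033, 0.0889]
tool_rot: [0.448, 0.551, -0.441, 0.549]
ft_force: [-2.1, 7.5, 12.9]
grip_width: 0.0237
```

```bash
python3 k.py | head -1
python3 - <<'E'
from h import *
c=robot.camera('side');cv2.imwrite('pics/s5.png',cv2.cvtColor(crop(c,210,80,350,220,4.2),cv2.COLOR_RGB2BGR))
E
```

```text
t 36.75 r 0.1315 th -0.04 w 0.0237 F [-2.1  7.5 12.9] x -0.0001
```

View pics/s5.png

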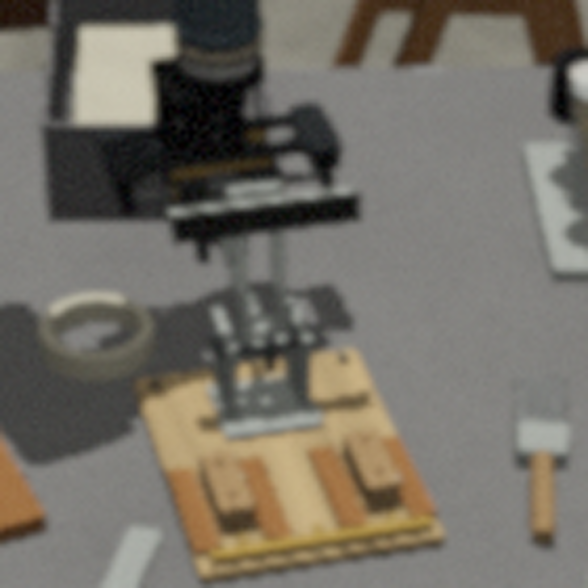

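>>> move_arm(
  commands=[
    [0,0,0,0,0],
    [0,0,0,0,0],
    [0,0,0,0,0],
    [0,-40,0,0,0],
    [0,-80,0,0,0],
    [0,-120,0,0,0],
    [0,-160,0,0,0],
    [0,-185,0,0,0],
  ],
)

```text
time: 37.47
position: [0.5057, 0.3986, 0.2741]
tool_rot: [0.445, 0.55, -0.443, 0.55]
ft_force: [0.9, 0.2, -0.4]
grip_width: 0.0435
```

Run:
```python
from h import *
o,p,M=pose();c=robot.camera('wrist');T=wcam(o,c)
kn=nst(0,.135+.13*np.cos(.1),.088);print('knob exp',wproj(T,c,kn))
cv2.imwrite('pics/w27.png',cv2.cvtColor(c['image'],cv2.COLOR_RGB2BGR))
delta([*nst(.0565,0,0)[:2],.26],NA)
ps=pulls(('scene','side'))
for s in (-.0565,.0565):
    t=nst(s,0,0)[:2]; v=[u for u in ps if not u['red'] and np.hypot(*(u['q']-t))<.04]
    if v: print(s,fitbox([(u['f'],u['m']) for u in v],[*t,NA],z0=.012),t)
```

```text
knob exp [278.88924228 193.16399954]
t=37.52 grasp [0.5078 0.3999 0.2728] yaw 0.213 q6 0.28 q1 0.49 w 0.0433 F [0.1 0.1 2.4]
  shift [ 12.4  55.4 262.5] turn 0.0
scene 0.7 [126.9, 246.7, 150.2, 268.3] RED [ 0.307 -0.34 ] 326
scene 0.64 [320.8, 173.9, 342.7, 198.7]  [0.615 0.16 ] 299
scene 0.58 [235.8, 119.6, 261.9, 160.5]  [0.327 0.161] 635
scene 0.52 [286.0, 167.1, 303.5, 184.3]  [0.504 0.13 ] 229
scene 0.5 [257.9, 213.9, 275.9, 241.5] RED [ 0.546 -0.063] 244
scene 0.33 [272.5, 99.4, 359.1, 214.9]  [0.544 0.218] 4926
scene 0.23 [149.3, 283.0, 205.2, 344.3]  [ 0.501 -0.392] 1479
side 0.76 [258.3, 183.3, 270.7, 205.7]  [0.506 0.14 ] 212
side 0.69 [171.9, 307.3, 199.2, 335.8] RED [ 0.305 -0.341] 409
side 0.64 [263.2, 234.8, 289.6, 250.0] RED [ 0.541 -0.061] 271
side 0.49 [290.4, 182.5, 305.8, 201.9]  [0.618 0.17 ] 183
side 0.3 [242.1, 126.4, 316.9, 214.5]  [0.548 0.241] 3237
side 0.16 [232.3, 307.1, 281.2, 320.7]  [ 0.475 -0.319] 343
-0.0565 (array([0.50581843, 0.13155752, 0.24136707]), np.float64(0.8527725338935852)) [0.50697087 0.13118391]
0.0565 (array([0.61720613, 0.1570599 , 0.18290511]), np.float64(0.8289163708686829)) [0.61742913 0.15501609]
```

View pics/w27.png

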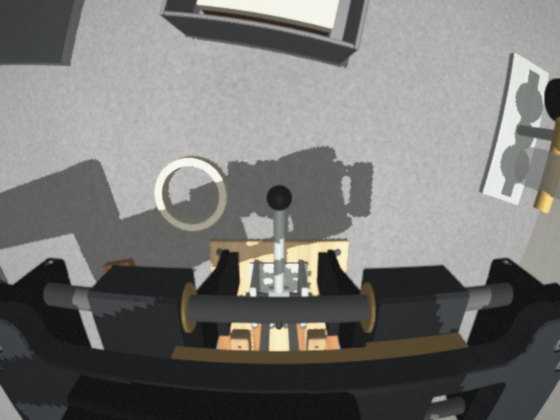

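Run:
```python
from h import *
o,p,M=pose();c=robot.camera('wrist');T=wcam(o,c)
for th in (-.05,0,.05,.1,.2): print(th,wproj(T,c,nst(0,.135+.13*np.cos(.1+th),.075+.13*np.sin(.1+th))))
a=c['image'][170:225,250:310].max(2)<25
n,l,st,ce=cv2.connectedComponentsWithStats(a.astype(np.uint8));print([(s.tolist(),(q+[250,170]).round(1)) for s,q in zip(st[1:],ce[1:]) if s[4]>60])
```

```text
-0.05 [281.60116863 191.27006324]
0 [281.64376722 193.26201926]
0.05 [281.6868338  195.63784249]
0.1 [281.73016747 198.41047226]
0.2 [281.81666034 205.18969974]
[]
```

Run:
```python
from h import *
o,p,M=pose();c=robot.camera('wrist');T=wcam(o,c)
for th in (0,.05,.1): print(th,wproj(T,c,nst(0,.135+.13*np.cos(.1+th),.075+.13*np.sin(.1+th))))
im=crop(c,240,150,320,240,6)
for th,col in((0,(0,255,0)),(.1,(255,0,0))):
    u=(wproj(T,c,nst(0,.135+.13*np.cos(.1+th),.075+.13*np.sin(.1+th)))-[240,150]+.5)*6;cv2.circle(im,tuple(int(k) for k in u.round()),3,col,-1)
cv2.imwrite('pics/w28.png',cv2.cvtColor(im,cv2.COLOR_RGB2BGR))
c=robot.camera('scene');im=crop(c,270,80,380,200,5)
for th,col in((0,(0,255,0)),(.1,(255,0,0))):
    u=(proj(c,nst(0,.135+.13*np.cos(.1+th),.075+.13*np.sin(.1+th)))-[270,80]+.5)*5;cv2.circle(im,tuple(int(k) for k in u.round()),2,col,-1)
cv2.imwrite('pics/s6.png',cv2.cvtColor(im,cv2.COLOR_RGB2BGR))
```

```text
0 [281.94184919 193.28923724]
0.05 [281.98394588 195.6728035 ]
0.1 [282.02617051 198.45425351]
```

View pics/w28.png

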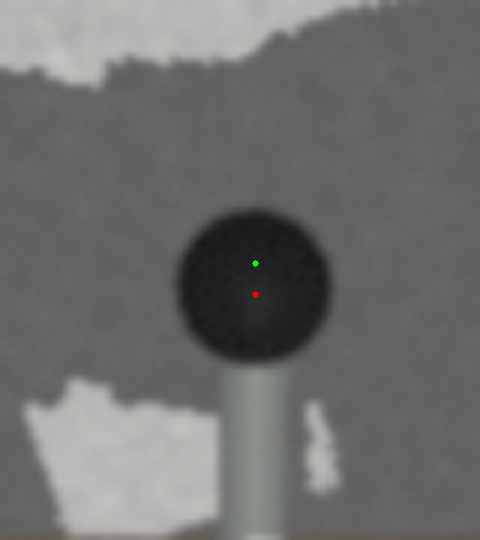

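View pics/s6.png

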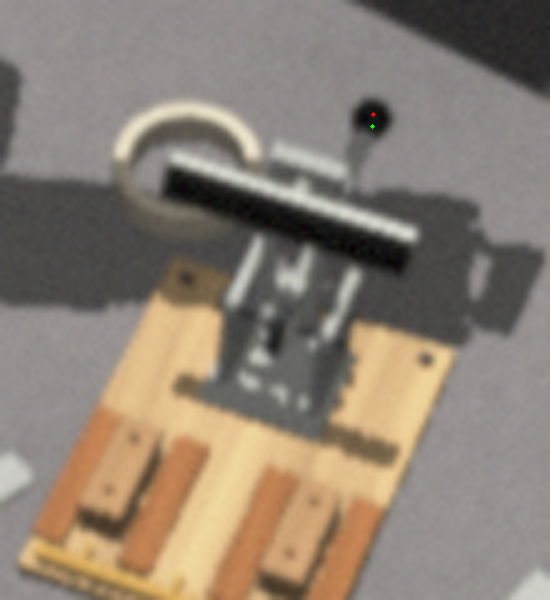

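Run:
```python
from h import *
delta([*nst(0,.135+.129,0)[:2],.145],NA)
```

```text
t=37.87 grasp [0.5045 0.3976 0.2623] yaw 0.213 q6 0.28 q1 0.49 w 0.0437 F [-0.1 -0.3 -0.3]
  shift [117.3   3.3  -3.2] turn 0.0
```

>>> move_arm(
  commands=[
    [1,20,3,-3,0],
    [1,55,3,-3,0],
    [1,90,3,-3,0],
    [1,110,3,-3,0],
    [1,117,3,-3,0],
    [1,117,3,-3,0],
    [1,117,3,-3,0],
    [1,117,3,-3,0],
  ],
)

```text
time: 38.53
position: [0.5092, 0.4024, 0.1554]
tool_rot: [0.445, 0.55, -0.443, 0.551]
ft_force: [0.4, 0.6, -0.4]
grip_width: 0.0023
```

Run:
```python
from h import *
delta([*nst(0,.135+.129,0)[:2],.120],NA)
o,p,M=pose();c=robot.camera('wrist');save(c,'w29.png')
```

```text
t=38.53 grasp [0.5092 0.4025 0.1494] yaw 0.213 q6 0.28 q1 0.50 w 0.0023 F [ 0.4  0.6 -0.4]
  shift [29.4 -3.   0.7] turn 0.0
```

View pics/w29.png

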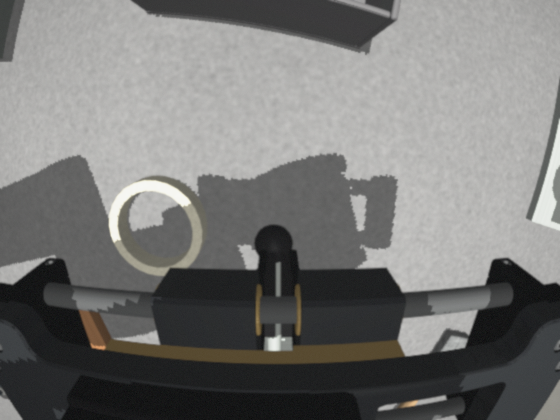

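>>> move_arm(
  commands=[
    [1,10,-3,0,0],
    [1,18,-3,0,0],
    [1,24,-3,0,0],
    [1,29,-3,0,0],
    [1,31,-3,0,0],
    [1,31,-3,0,0],
    [1,31,-3,0,0],
  ],
)

```text
time: 39.17
position: [0.5047, 0.401, 0.1256]
tool_rot: [0.444, 0.55, -0.444, 0.55]
ft_force: [-4.3, -1.3, 15.5]
grip_width: 0.0007
```

```bash
cat > k2.py <<'E'
from h import *
delta([*nst(0,.135+.129,0)[:2],.120],NA)
c=robot.camera('scene');im=crop(c,310,80,380,140,8)
for th,col in((0,(0,255,0)),(.1,(255,0,0))):
    u=(proj(c,nst(0,.135+.13*np.cos(.1+th),.075+.13*np.sin(.1+th)))-[310,80]+.5)*8;cv2.circle(im,tuple(int(k) for k in u.round()),2,col,-1)
a=cv2.imread('pics/scene0.png')[80:140,310:380,::-1];a=cv2.resize(a,None,fx=8,fy=8,interpolation=cv2.INTER_CUBIC)
cv2.imwrite('pics/s7.png',cv2.cvtColor(cv2.resize(np.hstack([a,im]),None,fx=.7,fy=.7),cv2.COLOR_RGB2BGR))
E
python3 k2.py
```

```text
t=39.17 grasp [0.5047 0.401  0.1196] yaw 0.213 q6 0.29 q1 0.50 w 0.0007 F [-4.3 -1.3 15.5]
  shift [-0.4  1.8  0.3] turn 0.0
```

View pics/s7.png

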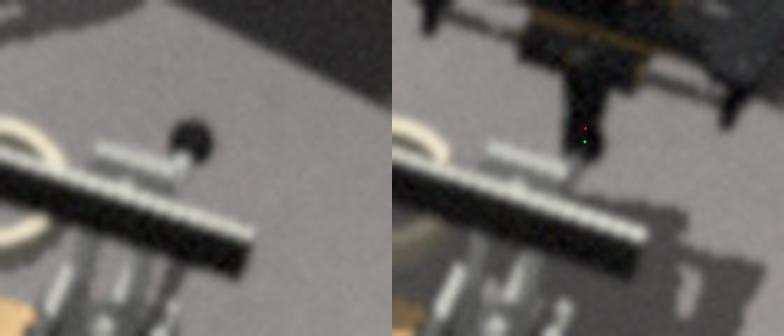

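>>> move_arm(
  commands=[
    [1,-10,0,0,0],
    [1,-40,0,0,0],
    [1,-80,0,0,0],
    [1,-120,0,0,0],
    [1,-145,0,0,0],
    [1,-145,0,0,0],
    [0,-145,0,0,0],
    [0,-145,0,0,0],
  ],
)

```text
time: 39.88
position: [0.5045, 0.4008, 0.2669]
tool_rot: [0.443, 0.551, -0.445, 0.55]
ft_force: [0.3, 0.7, -0.4]
grip_width: 0.0077
```

```bash
python3 k2.py; python3 -c "
from h import *
o,p,M=pose();c=robot.camera('wrist');T=wcam(o,c)
im=crop(c,240,120,320,240,5)
for th,col in((0,(0,255,0)),(.1,(255,0,0))):
    u=(wproj(T,c,nst(0,.135+.13*np.cos(.1+th),.075+.13*np.sin(.1+th)))-[240,120]+.5)*5;cv2.circle(im,tuple(int(k) for k in u.round()),3,col,-1)
cv2.imwrite('pics/w30.png',cv2.cvtColor(im,cv2.COLOR_RGB2BGR))"
```

```text
t=39.88 grasp [0.5044 0.4008 0.2609] yaw 0.213 q6 0.29 q1 0.50 w 0.0077 F [ 0.3  0.7 -0.4]
  shift [140.8   2.4  -0. ] turn 0.0
```

View pics/s7.png

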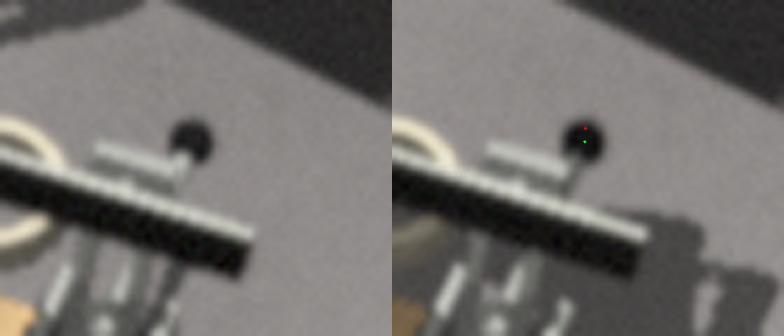

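View pics/w30.png

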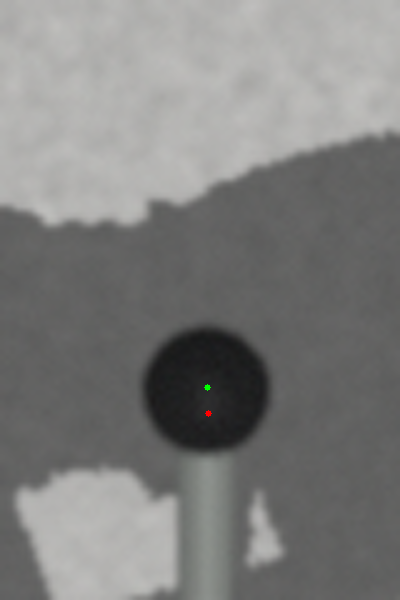

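Run:
```python
from h import *
delta([*nst(.0565,0,0)[:2],.27],NA)
```

```text
t=39.98 grasp [0.5041 0.4005 0.2597] yaw 0.213 q6 0.29 q1 0.50 w 0.0143 F [-0.2  0.5  0.6]
  shift [-10.2  58.9 263.9] turn 0.0
```

>>> move_arm(
  commands=[
    [0,-10,5,35,0],
    [0,-10,13,75,0],
    [0,-10,23,114,0],
    [0,-10,32,154,0],
    [0,-10,41,193,0],
    [0,-10,51,233,0],
    [0,-10,59,264,0],
    [0,-10,59,264,0],
  ],
)

```text
time: 40.65
position: [0.6212, 0.1492, 0.2758]
tool_rot: [0.445, 0.548, -0.447, 0.549]
ft_force: [0.9, 0.3, -0.0]
grip_width: 0.0433
```

>>> move_arm(
  commands=[
    [0,40,0,0,0],
    [0,80,0,0,0],
    [0,115,0,0,0],
    [0,130,0,0,0],
    [0,130,0,0,0],
    [0,130,0,0,0],
    [0,130,0,0,0],
  ],
)

```text
time: 41.23
position: [0.6193, 0.1559, 0.1485]
tool_rot: [0.444, 0.55, -0.444, 0.551]
ft_force: [0.1, -0.4, 0.7]
grip_width: 0.0431
```

Run:
```python
from h import *
look('w31.png',195,120,375,300,3.2,(.0565,))
delta([*nst(.0565,0,0)[:2],.0415],NA)
```

```text
t=41.28 grasp [0.6197 0.1559 0.1433] yaw 0.213 q6 -0.14 q1 0.07 w 0.0436 F [-0.7 -0.1  0.2]
  shift [101.8  -2.7   0.4] turn 0.0
```

View pics/w31.png

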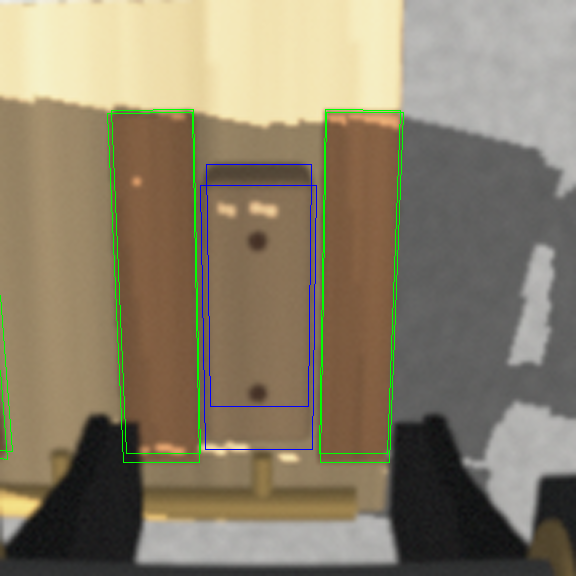

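>>> move_arm(
  commands=[
    [0,40,-2.7,0,0],
    [0,75,-2.7,0,0],
    [0,95,-2.7,0,0],
    [0,101,-2.7,0,0],
    [0,101,-2.7,0,0],
    [1,101,-2.7,0,0],
    [1,101,-2.7,0,0],
    [1,101,-2.7,0,0],
  ],
  newtons=20,
)

```text
time: 41.95
position: [0.6177, 0.1552, 0.0493]
tool_rot: [0.445, 0.549, -0.443, 0.551]
ft_force: [0.2, -0.4, -0.5]
grip_width: 0.0308
```

>>> move_arm(
  commands=[
    [1,0,0,0,0],
    [1,0,0,0,0],
    [1,-20,0,0,0],
    [1,-50,0,0,0],
    [1,-80,0,0,0],
    [1,-80,0,0,0],
    [1,-80,0,0,0],
  ],
)

```text
time: 42.53
position: [0.6174, 0.1552, 0.1294]
tool_rot: [0.445, 0.549, -0.443, 0.552]
ft_force: [-0.8, 0.6, -1.3]
grip_width: 0.028
```

Run:
```python
from h import *
ta=.087; tc=np.array([.567,-.222]); t=tc+.06*np.array([np.cos(ta),np.sin(ta)])
print(t);delta([*t,.13],ta)
c=robot.camera('wrist');save(c,'w32.png')
```

```text
[ 0.62677307 -0.21678658]
t=42.53 grasp [0.6175 0.1552 0.1234] yaw 0.213 q6 -0.14 q1 0.07 w 0.0280 F [-0.8  0.6 -1.3]
  shift [ -6.7 -69.4 365.6] turn 7.2
```

View pics/w32.png

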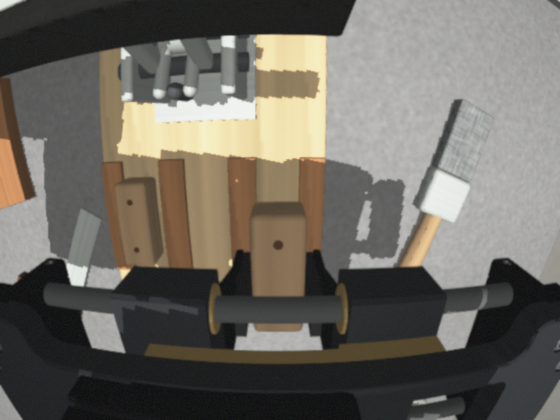

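>>> move_arm(
  commands=[
    [1,-7,-7,38,1],
    [1,-15,-14,76,2],
    [1,-15,-22,114,4],
    [1,-15,-29,152,5],
    [1,-15,-36,190,6],
    [1,-15,-44,228,7],
    [1,-15,-49,255,7],
    [1,-15,-49,255,7],
  ],
)

```text
time: 43.25
position: [0.6216, -0.1107, 0.1402]
tool_rot: [0.478, 0.521, -0.479, 0.521]
ft_force: [-0.4, -1.2, -0.7]
grip_width: 0.0276
```

>>> move_arm(
  commands=[
    [1,0,0,0,0],
    [1,0,0,0,0],
  ],
)

```text
time: 43.42
position: [0.6207, -0.1038, 0.1404]
tool_rot: [0.477, 0.523, -0.477, 0.521]
ft_force: [-0.1, 0.6, -0.3]
grip_width: 0.0281
```

Run:
```python
from h import *
ta=.087; tc=np.array([.567,-.222]); ex=np.array([np.cos(ta),np.sin(ta)]);ey=np.array([-ex[1],ex[0]]);t=tc+.06*ex
delta([*t,.13],ta)
o,p,M=pose();c=robot.camera('wrist');T=wcam(o,c);im=c['image'].copy()
drawbox(im,pf(c,T),tc,ta,.005,(.23,.12,.009),1,(0,0),(255,0,0))
cv2.imwrite('pics/w33.png',cv2.cvtColor(im,cv2.COLOR_RGB2BGR))
```

```text
t=43.42 grasp [ 0.6207 -0.1038  0.1344] yaw 0.090 q6 -0.43 q1 -0.34 w 0.0281 F [-0.1  0.6 -0.3]
  shift [  4.2  -4.1 113.1] turn 0.2
```

View pics/w33.png

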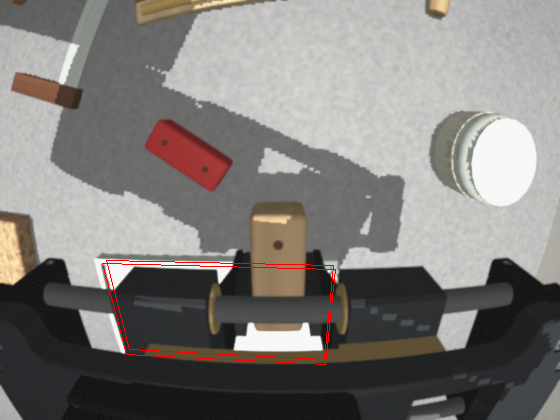

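>>> move_arm(
  commands=[
    [1,0,-4,38,0],
    [1,0,-4,76,0],
    [1,5,-4,105,0],
    [1,30,-4,113,0],
    [1,60,-4,113,0],
    [1,80,-4,113,0],
    [1,80,-4,113,0],
    [1,80,-4,113,0],
  ],
)

```text
time: 44.13
position: [0.6274, -0.2152, 0.0605]
tool_rot: [0.476, 0.524, -0.477, 0.521]
ft_force: [0.3, -0.2, -0.1]
grip_width: 0.0278
```

Run:
```python
from h import *
delta([.6268,-.2168,.0355],.087)
o,p,M=pose();c=robot.camera('wrist');save(c,'w34.png')
```

```text
t=44.13 grasp [ 0.6274 -0.2152  0.0545] yaw 0.093 q6 -0.59 q1 -0.50 w 0.0278 F [ 0.3 -0.2 -0.1]
  shift [19.  -0.7  1.6] turn 0.3
```

View pics/w34.png

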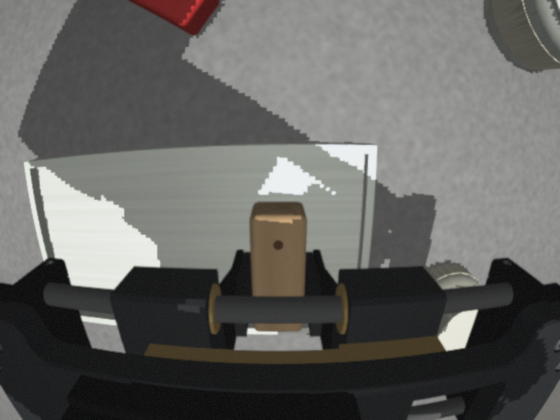

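>>> move_arm(
  commands=[
    [1,8,0,0,0],
    [1,15,0,0,0],
    [1,18.5,0,0,0],
    [1,18.5,0,0,0],
    [1,18.5,0,0,0],
    [0.2,18.5,0,0,0],
    [0,18.5,0,0,0],
    [0,18.5,0,0,0],
  ],
)

```text
time: 44.85
position: [0.6285, -0.2177, 0.0439]
tool_rot: [0.477, 0.522, -0.477, 0.522]
ft_force: [0.6, -0.4, 0.2]
grip_width: 0.0393
```

>>> move_arm(
  commands=[
    [0,-20,0,0,0],
    [0,-50,0,-5,0],
    [0,-90,0,-40,0],
    [0,-110,0,-80,0],
    [0,-110,0,-80,0],
    [0,-110,0,-80,0],
  ],
)

```text
time: 45.35
position: [0.6217, -0.135, 0.1563]
tool_rot: [0.477, 0.522, -0.475, 0.524]
ft_force: [0.0, -0.1, -0.5]
grip_width: 0.0436
```

Run:
```python
from h import *
delta([*nst(-.0565,0,0)[:2],.14],NA)
o,p,M=pose();c=robot.camera('wrist');save(c,'w35.png')
ps=pulls()
v=[u for u in ps if not u['red'] and np.hypot(*(u['q']-[.627,-.217]))<.04]
print(fitbox([(u['f'],u['m']) for u in v],[.627,-.217,.09],z0=.005))
```

```text
t=45.35 grasp [ 0.6217 -0.135   0.1503] yaw 0.094 q6 -0.48 q1 -0.39 w 0.0436 F [ 0.  -0.1 -0.5]
  shift [   9.7  -89.1 -275.8] turn -6.8
scene 0.81 [126.8, 246.6, 151.7, 266.3] RED [ 0.307 -0.341] 303
scene 0.72 [249.1, 275.0, 272.0, 297.3]  [ 0.629 -0.218] 336
side 0.82 [172.4, 307.3, 195.6, 335.3] RED [ 0.304 -0.341] 342
side 0.62 [262.7, 135.9, 279.3, 166.7]  [0.539 0.36 ] 96
side 0.58 [257.8, 188.5, 269.9, 206.1]  [0.505 0.142] 177
side 0.57 [308.6, 267.1, 320.6, 293.1]  [ 0.629 -0.216] 270
side 0.54 [264.2, 234.8, 291.0, 252.7] RED [ 0.542 -0.061] 291
wrist 0.96 [262.0, 248.0, 296.9, 295.2]  [ 0.626 -0.2  ] 1362
wrist 0.63 [152.7, 77.9, 234.9, 146.4] RED [ 0.543 -0.059] 3007
(array([ 0.62852465, -0.21781732,  0.09505496]), np.float64(0.8285253793001175))
```

View pics/w35.png

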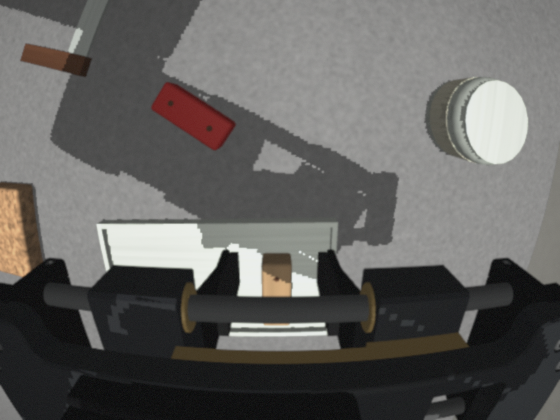

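Pull B lies in the tray at about (0.628, -0.218). Now the one in slot 0.

>>> move_arm(
  commands=[
    [0,-15,-13,-40,-2],
    [0,-15,-26,-80,-5],
    [0,-15,-39,-119,-7],
    [0,-15,-52,-159,-7],
    [0,-15,-65,-198,-7],
    [0,-10,-77,-237,-7],
    [0,0,-89,-275,-7],
    [0,5,-89,-275,-7],
  ],
)

```text
time: 46.37
position: [0.5025, 0.1327, 0.1471]
tool_rot: [0.442, 0.554, -0.444, 0.549]
ft_force: [0.4, -0.4, -0.1]
grip_width: 0.0431
```

>>> move_arm(
  commands=[
    [0,0,0,0,0],
    [0,0,0,0,0],
    [0,0,0,0,0],
  ],
)

```text
time: 46.62
position: [0.5089, 0.1267, 0.1485]
tool_rot: [0.445, 0.55, -0.444, 0.55]
ft_force: [1.1, -0.3, -0.5]
grip_width: 0.0433
```

Run:
```python
from h import *
look('w36.png',195,120,375,300,3.2,(-.0565,))
delta([*nst(-.0565,0,0)[:2],.0415],NA)
```

```text
t=46.67 grasp [0.5089 0.1265 0.1426] yaw 0.211 q6 -0.18 q1 0.03 w 0.0438 F [ 0.3  0.3 -0.7]
  shift [101.1  -1.   -5. ] turn -0.1
```

View pics/w36.png

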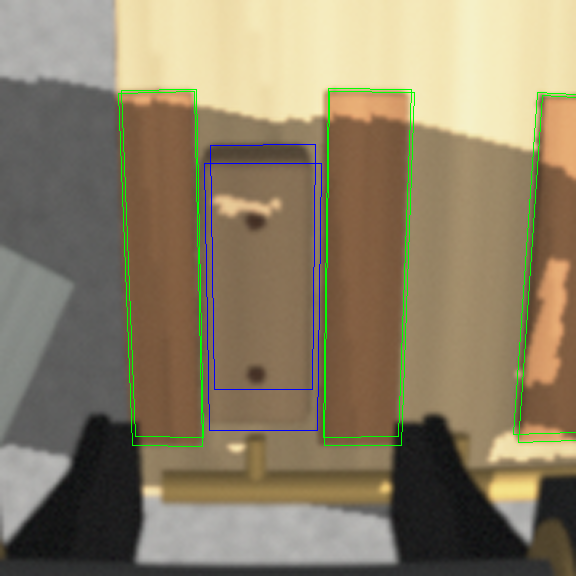

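>>> move_arm(
  commands=[
    [0,30,-2,-4,0],
    [0,70,-2,-4,0],
    [0,95,-2,-4,0],
    [0,100.5,-2,-4,0],
    [0,100.5,-2,-4,0],
    [1,100.5,-2,-4,0],
    [1,100.5,-2,-4,0],
    [1,100.5,-2,-4,0],
  ],
)

```text
time: 47.33
position: [0.506, 0.1313, 0.0496]
tool_rot: [0.445, 0.549, -0.443, 0.551]
ft_force: [-0.1, -0.3, 0.9]
grip_width: 0.0309
```

>>> move_arm(
  commands=[
    [1,0,0,0,0],
    [1,0,0,0,0],
    [1,-20,0,0,0],
    [1,-50,0,0,0],
    [1,-85,0,0,0],
    [1,-85,0,0,0],
    [1,-85,0,0,0],
  ],
)

```text
time: 47.92
position: [0.506, 0.1317, 0.1352]
tool_rot: [0.445, 0.549, -0.443, 0.552]
ft_force: [-0.2, -0.2, -0.3]
grip_width: 0.0279
```

Run:
```python
from h import *
ta=.087; tc=np.array([.567,-.222]); ex=np.array([np.cos(ta),np.sin(ta)]);t=tc-.055*ex; print(t)
delta([*t,.14],ta)
o,p,M=pose();c=robot.camera('wrist');save(c,'w37.png')
```

```text
[ 0.51220802 -0.22677897]
t=47.92 grasp [0.506  0.1317 0.1292] yaw 0.213 q6 -0.17 q1 0.04 w 0.0279 F [-0.2 -0.2 -0.3]
  shift [-10.8 -69.7 351.7] turn 7.2
```

View pics/w37.png

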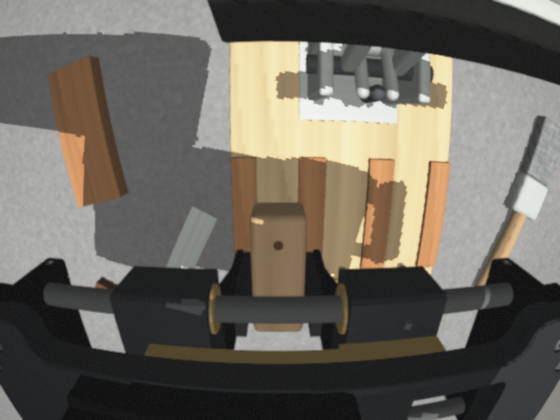

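>>> move_arm(
  commands=[
    [1,-10,-8,38,1],
    [1,-12,-15,76,3],
    [1,-12,-23,115,5],
    [1,-12,-31,154,7],
    [1,-12,-38,192,7],
    [1,-12,-46,230,7],
    [1,-12,-54,269,7],
    [1,-12,-61,308,7],
  ],
)

```text
time: 48.63
position: [0.5084, -0.1836, 0.1431]
tool_rot: [0.477, 0.524, -0.477, 0.521]
ft_force: [0.8, 0.3, -0.6]
grip_width: 0.0277
```

Run:
```python
from h import *
delta([.5122,-.2268,.065],.087)
```

```text
t=48.63 grasp [ 0.5083 -0.1835  0.1371] yaw 0.091 q6 -0.64 q1 -0.55 w 0.0277 F [ 0.8  0.3 -0.6]
  shift [72.   0.2 43.6] turn 0.2
```

>>> move_arm(
  commands=[
    [1,0,0,40,0],
    [1,20,0,46,0],
    [1,50,0,46,0],
    [1,72,0,46,0],
    [1,72,0,46,0],
    [1,72,0,46,0],
    [1,72,0,46,0],
  ],
)

```text
time: 49.22
position: [0.5142, -0.228, 0.0728]
tool_rot: [0.477, 0.523, -0.477, 0.522]
ft_force: [-0.0, -0.9, 0.1]
grip_width: 0.0276
```

Run:
```python
from h import *
delta([.5122,-.2268,.0355],.087)
o,p,M=pose();c=robot.camera('wrist');save(c,'w38.png')
```

```text
t=49.22 grasp [ 0.5142 -0.228   0.0668] yaw 0.091 q6 -0.71 q1 -0.62 w 0.0276 F [-0.  -0.9  0.1]
  shift [31.3 -1.9 -1.3] turn 0.2
```

View pics/w38.png

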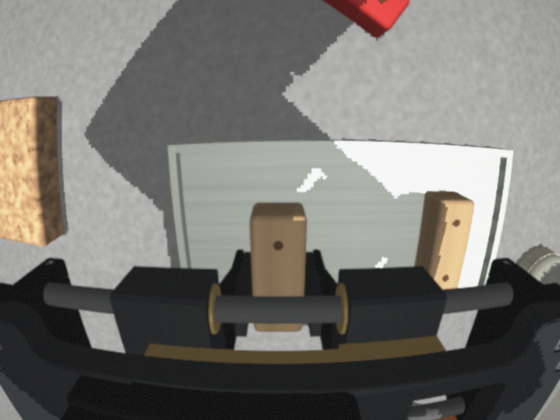

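>>> move_arm(
  commands=[
    [1,12,-1,-1,0],
    [1,22,-1,-1,0],
    [1,29,-1,-1,0],
    [1,30.5,-1,-1,0],
    [1,30.5,-1,-1,0],
    [0.2,30.5,-1,-1,0],
    [0,30.5,-1,-1,0],
    [0,30.5,-1,-1,0],
  ],
)

```text
time: 49.93
position: [0.5134, -0.2275, 0.0427]
tool_rot: [0.477, 0.522, -0.477, 0.522]
ft_force: [-0.1, 0.1, 0.9]
grip_width: 0.0397
```

>>> move_arm(
  commands=[
    [0,-20,0,0,0],
    [0,-60,0,0,0],
    [0,-100,0,-20,0],
    [0,-140,0,-60,0],
    [0,-180,0,-95,0],
    [0,-200,0,-95,0],
    [0,-200,0,-95,0],
    [0,-200,0,-95,0],
  ],
)

```text
time: 50.6
position: [0.5059, -0.1322, 0.2454]
tool_rot: [0.477, 0.52, -0.476, 0.525]
ft_force: [-1.1, -0.5, -0.8]
grip_width: 0.0436
```

Run:
```python
from h import *
o,p,M=pose();print(o['time'],p,o['grip_width'])
c=robot.camera('wrist');save(c,'w39.png');c=robot.camera('scene');save(c,'scene9.png')
ps=pulls()
ta=.087; tc=np.array([.567,-.222]); ex=np.array([np.cos(ta),np.sin(ta)]);ey=np.array([-ex[1],ex[0]])
for t in ([.628,-.218],[.513,-.227]):
    v=[u for u in ps if not u['red'] and np.hypot(*(u['q']-t))<.05]
    x,s=fitbox([(u['f'],u['m']) for u in v],[*t,.09],z0=.005); print(x.round(4),round(s,3),'tray xy',((x[:2]-tc)@ex).round(3),((x[:2]-tc)@ey).round(3))
```

```text
50.6 [ 0.50587495 -0.13223717  0.24542348] 0.04362516093288488
scene 0.91 [125.2, 247.8, 151.0, 266.7] RED [ 0.307 -0.34 ] 310
scene 0.72 [208.8, 254.0, 235.8, 282.5]  [ 0.514 -0.23 ] 349
scene 0.72 [250.8, 274.1, 270.8, 300.2]  [ 0.629 -0.218] 317
scene 0.72 [255.4, 211.3, 273.8, 240.1] RED [ 0.545 -0.062] 292
side 0.79 [175.8, 307.3, 199.7, 335.8] RED [ 0.305 -0.338] 393
side 0.65 [306.2, 266.7, 321.0, 293.0]  [ 0.629 -0.216] 293
side 0.62 [264.3, 231.9, 289.1, 251.0] RED [ 0.542 -0.062] 309
side 0.52 [262.6, 269.2, 277.6, 296.4]  [ 0.514 -0.226] 279
wrist 0.89 [355.6, 231.7, 388.1, 285.4]  [ 0.626 -0.204] 959
wrist 0.77 [264.2, 233.1, 293.3, 293.0]  [ 0.513 -0.225] 1372
wrist 0.66 [290.0, 98.5, 351.1, 153.3] RED [ 0.542 -0.058] 1676
[ 0.6289 -0.2168  0.0968] 0.78 tray xy 0.062 -0.0
[ 0.5134 -0.228   0.0978] 0.891 tray xy -0.054 -0.001
```

View pics/w39.png

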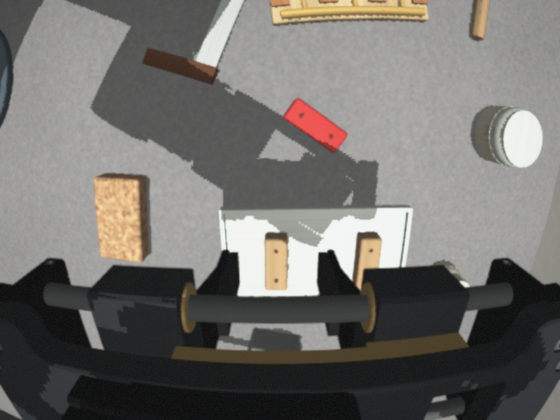

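View pics/scene9.png

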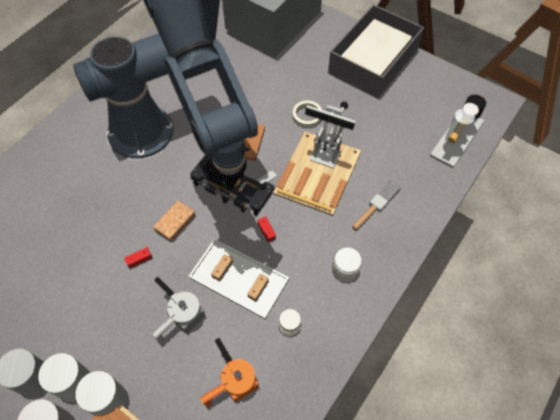

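>>> move_arm(
  commands=[
    [0,0,0,0,0],
    [0,0,0,0,0],
    [0,0,0,0,0],
    [0,0,0,0,0],
  ],
)

```text
time: 51.33
position: [0.5046, -0.1328, 0.2424]
tool_rot: [0.477, 0.522, -0.477, 0.522]
ft_force: [0.1, 0.3, 0.2]
grip_width: 0.0438
```

```bash
python3 k2.py
python3 - <<'E'
from h import *
a=cv2.imread('pics/scene0.png').astype(int);c=robot.camera('scene');b=cv2.cvtColor(c['image'],cv2.COLOR_RGB2BGR).astype(int)
d=(np.abs(a-b).max(2)>45).astype(np.uint8)*255; cv2.imwrite('pics/diff.png',d)
cv2.imwrite('pics/v9.png',cv2.cvtColor(crop(c,130,250,290,350,4.5),cv2.COLOR_RGB2BGR))
E
```

```text
t=51.33 grasp [ 0.5046 -0.1328  0.2364] yaw 0.091 q6 -0.56 q1 -0.47 w 0.0438 F [0.1 0.3 0.2]
  shift [ 116.4   50.3 -531.6] turn -7.0
```

View pics/s7.png

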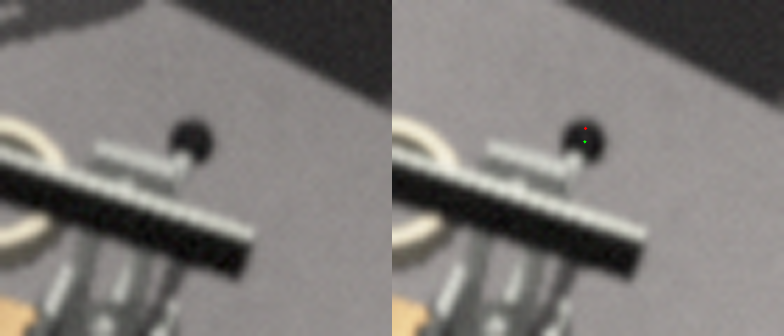

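View pics/diff.png

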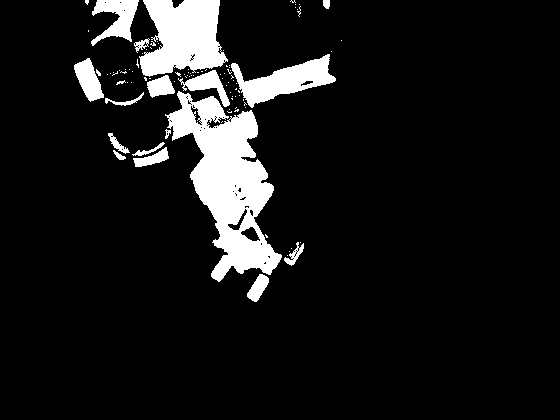

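View pics/v9.png

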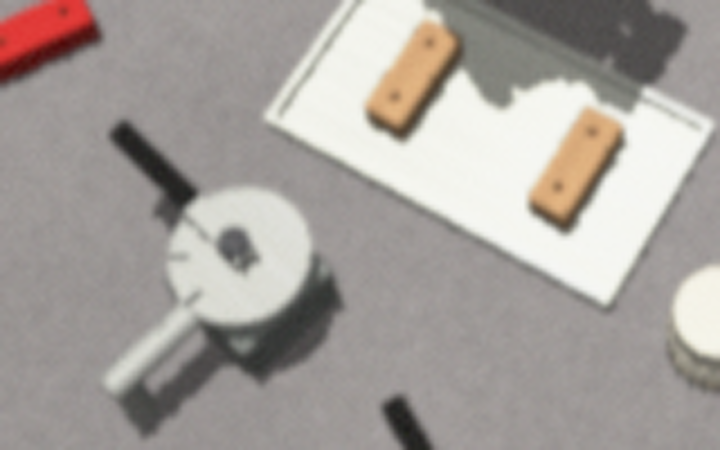

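The diff shows only the arm, its shadows and the pulls' old and new spots changed. The clamp ball is back where it started, the valve is shut and both pulls lie flat in the tray, so I am handing in.

```bash
python3 -c "
from rig import robot
print(robot.hand_in())"
```

```text
the job is handed in; nothing more can be done
None
```

The job is finished and handed in at about 51 s of the 210 s allowed; the hand-in gave no verdict.

**What was there:** only two wooden pulls were present. I left the two red look-alikes and the orange valve alone.

**What I did:**
- **Nest:** I laid the pulls in the two outer slots, centred under the presser bar, and swung the clamp over centre to its stop.
- **Air:** I opened the grey valve to about 0.775 rad (44°), held it just over two seconds, then shut it against its stop.
- **Unload:** I swung the clamp back open and laid both pulls on the tray floor.

**What went wrong and was mended:**
- **Tilted pull:** the first pull came down tilted on a rib. I re-gripped it and it then lay flat and centred.
- **Clamp lever:** after I let go, it stood about 0.07 rad short of fully open, although the arm reading had said it was at the stop. I pushed it down with closed fingers and it stayed fully open.

**Last checks:**
- The clamp ball shows in the same place as in the first picture, and the valve lever is on its 0 mark.
- Both pulls measure flat inside the tray, at about +62 and -54 mm along it and within 1 mm of its middle line. The fit for the +62 mm one was looser (0.78 overlap against 0.89).
- A comparison with the first scene picture shows only the arm, its shadows and the pulls' old and new places changed. What the arm covers in that view, such as part of the square, could not be compared.

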